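Gauge, sort and stamp a batch of bushes

TASK

Use the gauge pin to find which of the bushes on the bench are drilled right through and which are blind; stand the through-drilled ones upright in the rectangular tray and the blind ones upright in the round dish, and stand the pin back in its wooden stand. Once all are sorted, mark the batch's tag by knocking the sprung punch in the little press fully down with a sharp blow of the mallet, and stand the mallet back on its cork pad, on its head as it was. Leave the screw jar and the tape roll where they are.

Things in the scene. Friction and masses are not known exactly. Their poses are not given: they have to be found in the camera images.
- bush_a_c (a point): Centre (half-way up, on the axis) of a plain turned aluminium bush, 42 mm diameter, 50 mm tall, 0.17 kg, standing loose on end with its 13 mm round bore opening upwards (mouth 25 mm above this point); own z along the bore, up. Only some are present, in any of six spots. The bore either goes right through to the bench or is blind, stopping 20 mm below the mouth. All look alike outside, and any letter can be either kind at any start.
- bush_b_c (a point): Centre (half-way up, on the axis) of a plain turned aluminium bush, 42 mm diameter, 50 mm tall, 0.17 kg, standing loose on end with its 13 mm round bore opening upwards (mouth 25 mm above this point); own z along the bore, up. Only some are present, in any of six spots. The bore either goes right through to the bench or is blind, stopping 20 mm below the mouth. All look alike outside, and any letter can be either kind at any start.
- bush_c_c (a point): Centre (half-way up, on the axis) of a plain turned aluminium bush, 42 mm diameter, 50 mm tall, 0.17 kg, standing loose on end with its 13 mm round bore opening upwards (mouth 25 mm above this point); own z along the bore, up. Only some are present, in any of six spots. The bore either goes right through to the bench or is blind, stopping 20 mm below the mouth. All look alike outside, and any letter can be either kind at any start.
- bush_d_c (a point): Centre (half-way up, on the axis) of a plain turned aluminium bush, 42 mm diameter, 50 mm tall, 0.17 kg, standing loose on end with its 13 mm round bore opening upwards (mouth 25 mm above this point); own z along the bore, up. Only some are present, in any of six spots. The bore either goes right through to the bench or is blind, stopping 20 mm below the mouth. All look alike outside, and any letter can be either kind at any start.
- bush_e_c (a point): Centre (half-way up, on the axis) of a plain turned aluminium bush, 42 mm diameter, 50 mm tall, 0.17 kg, standing loose on end with its 13 mm round bore opening upwards (mouth 25 mm above this point); own z along the bore, up. Only some are present, in any of six spots. The bore either goes right through to the bench or is blind, stopping 20 mm below the mouth. All look alike outside, and any letter can be either kind at any start.
- bush_f_c (a point): Centre (half-way up, on the axis) of a plain turned aluminium bush, 42 mm diameter, 50 mm tall, 0.17 kg, standing loose on end with its 13 mm round bore opening upwards (mouth 25 mm above this point); own z along the bore, up. Only some are present, in any of six spots. The bore either goes right through to the bench or is blind, stopping 20 mm below the mouth. All look alike outside, and any letter can be either kind at any start.
- pin_handle (a point): Centre of the round black handle (16 mm diameter, 40 mm long) of the loose gauge pin, 0.06 kg. Own z points up along the pin. Below the handle runs a steel shank, 6 mm diameter and 65 mm long; its tip is 85 mm below this point. It starts upright in its wooden stand with the handle's lower end resting on the stand.
- pin_tip (a point): Tip (lower end) of the gauge pin's 6 mm shank; own z points up along the pin towards the handle.
- stand_mouth (a point): Mouth of the hole in the gauge pin's stand: a fixed wooden block 50 x 50 mm, 70 mm high, with an upright 11 mm hole right through. This point is on the hole's axis at the top face. With the pin home its tip is 5 mm above the bench.
- tray: Fixed shallow rectangular grey tray, 140 (its x) x 190 (its y) mm outside, 4 mm walls, rim 19 mm above the bench, floor about 4 mm above the bench. Origin at the centre of its underside.
- dish: Fixed shallow round steel dish with upright wall, 200 mm outside diameter, 4 mm wall, rim 19 mm above the bench, floor 4 mm above the bench. Origin at the centre of its underside.
- mallet_head (a point): Centre of the mallet's head: an upright black cylinder with a steel band, 44 mm diameter, 70 mm tall; own z up. Both ends are striking faces, 35 mm above and below this point. The loose mallet (about 0.45 kg, most of it in the head) starts standing on its head on the cork pad with its handle level.
- mallet_grip (a point): Point on the mallet's level handle 52 mm from the head's axis, half-way up the head. The wooden handle is 18 mm wide and 26 mm high and runs from the head along the mallet's own +y to 120 mm from the head's axis. The handle's centre line is 39 mm above the bench while parked.
- pad: Fixed square cork pad, 90 x 90 x 4 mm, on which the mallet is parked. Origin at the centre of its underside.
- punch_top (a point): Centre of the flat top of the sprung marking punch: a steel head 24 mm diameter, 110 mm above the bench when up, sliding straight down in a small grey C-shaped press. The press has a 90 x 80 mm base and a back column on its +x side, 90 mm high; its arm's top is 76 mm above the bench, its guide collar 82 mm.
- punch (a joint): How far the punch is pushed down, m: 0 up, 0.011 fully down. A spring returns it: about 3 N to start it moving, 8 N to hold it fully down.
- jar: Bystander: clear screw jar with a steel lid, 48 mm diameter, 70 mm high, 0.4 kg, loose. Origin at the centre of its underside.
- tape: Bystander: roll of black tape lying flat, 52 mm diameter, 18 mm high, loose. Origin at the centre of its underside.
Not all that is in view belongs to the job. What is shaped like the part that bears bush_f_c but blue is not meant.

How it is judged:
By the outcome, as a careful person would: the job done as asked, in the order asked, and still so for the second after the job is handed in, with the robot touching nothing.
Of bush_a, bush_b, bush_c, bush_d, bush_e, bush_f only 3 to 4 are there at a start; the rules pass over those that are not, and their reading is None.
At some moment in a run one of bush_a, bush_b, bush_c, bush_d, bush_e, bush_f may be knocked a few centimetres aside while the robot is not near it.
It also fails if it takes over 208 s, if anything falls off the work surface, if the arm or the gripper's body presses on something with over 40 N, if the wrist force passes 120 N, or if a joint passes its speed limit or range.

ROBOT

A 6-joint arm with a two-finger parallel gripper is mounted at the origin on the work surface. World frame = base frame: x ahead of the robot, y to its left, z up, the work surface at z = 0. Lengths are in m, angles in degrees, forces in N, time in s.
With the tool pointing down it reaches from about 0.4 to 0.825 m from the base axis. Payload 7 kg.
Tool frame: the origin (TCP) lies at the very end of the fingers, on their centre line; the grasp point (between the pads) lies 19 mm behind it (r.hold_point_z is the distance from the TCP to the grasp point, in m); z points along the fingers, y is the direction in which the jaws open and shut (so a half turn about z gives the same grasp; the last joint's range is limited). The gripper opens to 88 mm and grips with 3 to 60 N. Pads are 19 mm wide; open, the fingers measure 130 mm over their backs; the gripper's body (78 mm by 193 mm) begins 47 mm behind the grasp point.
Start: joints at [-50.586, 20.546, 0.682, 0, -70.136, -16.507], TCP at [0.263, -0.622, 0.227] pointing down, gripper open.
Joint ranges: [-176.03, 176.03], [-82.01, 121.73], [-58.28, 71.71], [-173.87, 95.51], [-174.79, -0.11], [-173.66, 173.66]. Speed limits (degrees/s): [136.94, 136.94, 172.46, 180, 180, 180].

INTERFACE

Orientations are given as [roll, pitch, yaw] about the fixed x, y, z axes, in that order (R = Rz(yaw) Ry(pitch) Rx(roll)).
In Python, from plant import r gives the robot as it stands. The module is installed in compiled form; this text tells all that it offers.
- The arm moves only by the shell command python3 -m inch 'ROWS' [FORCE]. ROWS is text: rows parted by semicolons, each of 7 numbers parted by spaces: the shift along the tool's x, y, z in m, then the turn, a rotation vector about the tool's x, y, z in rad, then the opening, from 0 (shut) to 1 (fully open). In form: tx ty tz ax ay az jaw; .... A call has 1 to 20 rows; each row shifts and turns the commanded pose from where the row before left it, along the tool's axes as they then stand; what a row does not reach is not made up. A row lasts 1/12 s, in which the tool goes at most 41.7 mm and 7.16 degrees, less where a joint would pass 70% of its speed; a pose out of reach is approached as far as the arm can. A call with a gripper value outside its range is refused whole. The fingers move at their own pace and stop on an object; FORCE is the grip in N (left out, the last holds). Time passes only in rows, so rows that do not move let the fingers close. It gives the time, the measured TCP pose, the force and the opening at its end, in the units of the state.
- r.get_state(): the state, without advancing time (a new reading comes with each control period).
- r.capture(name): name is "side" or "top" or "wrist"; returns the picture (480x640x3 uint8, red, green, blue); there is no depth.
- r.camera_params(name): a dict with "vfov" (degrees; the focal length in pixels is half the picture's height over the tangent of half this angle, whatever the lens; pixels are square), "cx", "cy" (the principal point, pixels), "R" (3x3) and "t" (3): a world point X has camera coordinates R X + t. Camera axes: x right, y down, z forward; pixel columns grow to the right and rows downward; lengths in m; the calibration is good to about 2 mm. A picture is of the moment at which its call begins: read the wrist's pose just before it. camera_params takes no time and is no camera call; for the wrist camera it gives the pose at the moment of the call.
- r.close_job(): hands the job in, once; it reports no verdict.
Trained networks look in the newest picture that a camera, given by its name, has taken for a name from the list of things; names that differ only in an ending like _2 or _b are one class to them, and where a whole thing is asked for, a point or a joint stands for the part that bears it (a point fixed in the world has none). Each returns a list of dicts, best first, with "p" (0 to 1); they miss things now and then, are a little off and sometimes report something else, mostly with a low value. They report only what shows in the picture. A call takes as long as a camera call. They do not tell look-alikes from the thing itself.
- r.recognise(target, camera): "xy" ([column, row] in pixels, amid what is visible of it).
The state is a dict: "time_s": time; "joints": joint angles; "qd": joint speeds; "joint_torque": joint torques, N m; "tcp_pos": TCP position; "eef_rot": TCP orientation; "contact_force": force on the tool from outside, world axes, zero at the start; "moment": the same for the moment, N m; "gripper_width": finger opening in m.
Only numpy, scipy, OpenCV 4.12 (cv2) and the standard library are available. Lean on these libraries where they do the work, as an engineer would, in place of code of your own. Each camera call takes 0.05 s, during which the arm holds its last target.

## Working session

There is one attempt and no reset: what is moved stays moved. The work goes in short steps, Python scripts to look and compute and a shell command to move; the robot and the scene stay as the last step left them, time stands still between calls to the robot, and variables do not carry over. Pictures are saved under pics/ and viewed, and the job is handed in when it is done.

```bash
ls; mkdir -p pics; python3 - <<'E'
from plant import r
import cv2
s=r.get_state();print(s)
for n in("top","side","wrist"):
    p=r.camera_params(n);print(n,p)
    im=r.capture(n);cv2.imwrite(f"pics/{n}0.png",im[:,:,::-1])
E
```

```text
pics
{'time_s': 0.0, 'joints': array([-5.05876148e+01,  2.05905334e+01,  6.34701766e-01, -1.95249531e-02,
       -7.01348826e+01, -1.65086945e+01]), 'qd': array([0.00908536, 0.00994117, 0.04237296, 0.01120604, 0.01484207,
       0.03780738]), 'joint_torque': array([ 7.48211664e-05, -5.82724750e+01,  2.93043673e+01,  6.99712202e+00,
        6.71414149e-03, -1.30416574e-04]), 'tcp_pos': array([ 0.26250908, -0.62134811,  0.22564178]), 'eef_rot': array([ 1.79907809e+02, -8.18168771e-03, -1.57102952e+02]), 'contact_force': array([ 0.66905521, -0.41695291, -0.65921591]), 'moment': array([-0.02979133,  0.00712685,  0.01945877]), 'gripper_width': 0.08775535563770971}
top {'vfov': 52.996015074939095, 'cx': 318.892961126753, 'cy': 238.92137676336182, 'R': array([[-0.01320907, -0.99989109,  0.00658288],
       [-0.99647918,  0.01261831, -0.08288559],
       [ 0.0827935 , -0.00765454, -0.99653733]]), 't': array([-0.00806438,  0.55011885,  1.01034514])}
side {'vfov': 46.250578341782, 'cx': 317.6455761180653, 'cy': 236.91533854570469, 'R': array([[-0.95981585, -0.28045726, -0.00986172],
       [-0.19290353,  0.68488589, -0.70265179],
       [ 0.20381795, -0.67251397, -0.71146553]]), 't': array([0.53037985, 0.17777185, 0.92927269])}
wrist {'vfov': 58.28277862432504, 'cx': 319.5810107640804, 'cy': 232.16989048556277, 'R': array([[-0.38911911,  0.92118027,  0.0036363 ],
       [ 0.8926698 ,  0.37609543,  0.24838045],
       [ 0.22743558,  0.09989559, -0.96865573]]), 't': array([ 0.67343704, -0.03024899,  0.39026688])}
```

View pics/top0.png

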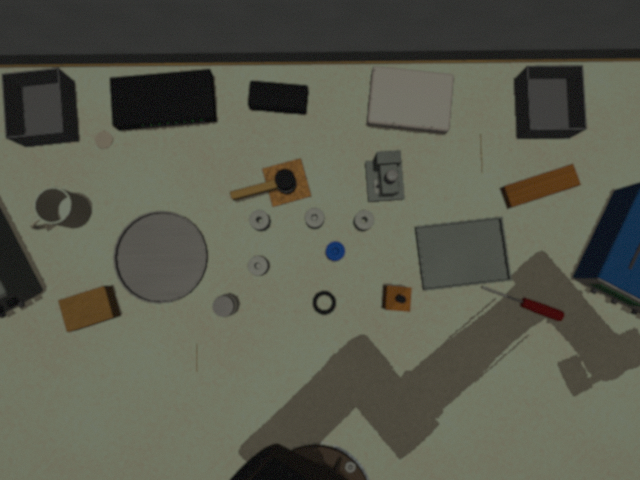

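View pics/side0.png

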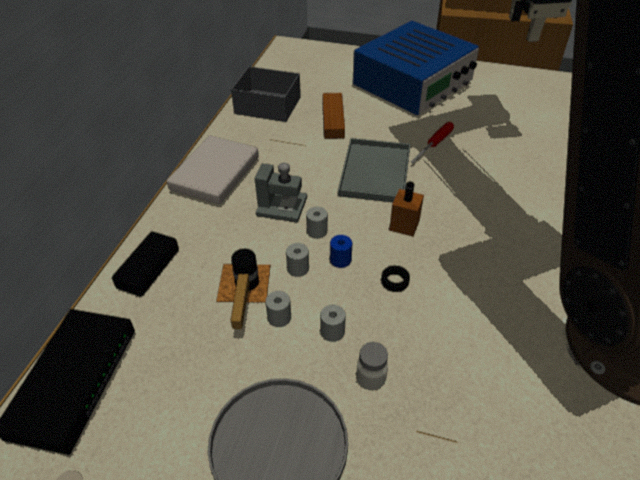

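```bash
cat > h.py <<'E'
from plant import r
import numpy as np, cv2
def ray(cam,uv,z):
    p=r.camera_params(cam);f=240/np.tan(np.radians(p['vfov']/2))
    d=np.array([(uv[0]-p['cx'])/f,(uv[1]-p['cy'])/f,1.]);R=np.array(p['R']);t=np.array(p['t'])
    c=-R.T@t;w=R.T@d;return c+w*(z-c[2])/w[2]
def proj(cam,X):
    p=r.camera_params(cam);f=240/np.tan(np.radians(p['vfov']/2))
    c=np.array(p['R'])@np.array(X)+p['t'];return np.array([p['cx']+f*c[0]/c[2],p['cy']+f*c[1]/c[2]])
def tri(obs):
    A=[];b=[]
    for cam,uv in obs:
        p=r.camera_params(cam);f=240/np.tan(np.radians(p['vfov']/2));R=np.array(p['R']);t=np.array(p['t'])
        for k,c in((0,p['cx']),(1,p['cy'])):
            g=(uv[k]-c)/f;A.append(R[k]-g*R[2]);b.append(g*t[2]-t[k])
    return np.linalg.lstsq(np.array(A),np.array(b),rcond=None)[0]
E
python3 - <<'E'
from h import *
for cam in("top","side"):
  r.capture(cam)
  for n,z in(("bush_a_c",.025),("pin_handle",.09),("stand_mouth",.07),("tray",0.004),("dish",0.004),("mallet_head",.039),("mallet_grip",.039),("pad",.004),("punch_top",.11),("jar",.035),("tape",.009)):
    for d in r.recognise(n,cam)[:7]:
        print(cam,n,round(d['p'],2),np.round(d['xy'],1),np.round(ray(cam,d['xy'],z),3))
print(r.get_state()['time_s'])
E
```

```text
top bush_a_c 0.75 [364.8 221. ] [ 0.587 -0.114  0.025]
top tray 0.68 [461.5 255.2] [ 0.512 -0.326  0.004]
top dish 0.79 [161.8 257.4] [0.516 0.327 0.004]
top mallet_head 0.89 [272.2 189.5] [0.655 0.083 0.039]
top mallet_head 0.25 [462.3 252.2] [ 0.517 -0.318  0.039]
top mallet_grip 0.83 [274.6 183.5] [0.668 0.078 0.039]
top mallet_grip 0.28 [327.9 292.8] [ 0.435 -0.032  0.039]
top pad 0.79 [294.2 177.3] [0.689 0.037 0.004]
top punch_top 0.46 [364.4 220.1] [ 0.579 -0.105  0.11 ]
top punch_top 0.34 [394.9 295.6] [ 0.43  -0.161  0.11 ]
top jar 0.87 [223.1 303.1] [0.417 0.187 0.035]
top tape 0.79 [320.3 305.8] [ 0.407 -0.016  0.009]
side pin_handle 0.67 [406.4 190.4] [ 0.427 -0.176  0.09 ]
side stand_mouth 0.94 [402.6 211.6] [ 0.425 -0.138  0.07 ]
side tray 0.86 [374.4 169.7] [ 0.517 -0.329  0.004]
side dish 0.65 [279.  434.8] [0.52  0.313 0.004]
side dish 0.6 [407.3 189.5] [ 0.435 -0.281  0.004]
side dish 0.44 [283.2 167.9] [ 0.715 -0.28   0.004]
side mallet_head 0.86 [244.8 281.3] [0.661 0.08  0.039]
side mallet_head 0.16 [329.1 320.9] [0.497 0.121 0.039]
side mallet_grip 0.88 [241.9 278.4] [0.669 0.075 0.039]
side mallet_grip 0.34 [405.2 212.1] [ 0.423 -0.171  0.039]
side pad 0.71 [233. 286.] [0.692 0.07  0.004]
side punch_top 0.76 [282.4 169.6] [ 0.666 -0.149  0.11 ]
side punch_top 0.41 [241.2 279.1] [0.64  0.131 0.11 ]
side jar 0.82 [370.2 365.4] [0.415 0.182 0.035]
side jar 0.64 [280.9 171.8] [ 0.701 -0.229  0.035]
side tape 0.71 [397.7 275. ] [ 0.41  -0.033  0.009]
1.35
```

```bash
python3 - <<'E'
import cv2
a=cv2.imread('pics/top0.png');b=cv2.imread('pics/side0.png')
def s(im,x,y,w,h,k,n):
    c=im[y:y+h,x:x+w];c=cv2.convertScaleAbs(c,alpha=1.4);cv2.imwrite(n,cv2.resize(c,None,fx=k,fy=k,interpolation=cv2.INTER_CUBIC))
s(a,220,140,200,150,4,'pics/t0c.png');s(b,210,150,200,150,4,'pics/s0c.png')
s(b,240,220,160,120,5,'pics/s0d.png')
s(a,340,140,180,180,3,'pics/t0d.png')
E
```

```text
(no output)
```

View pics/t0c.png

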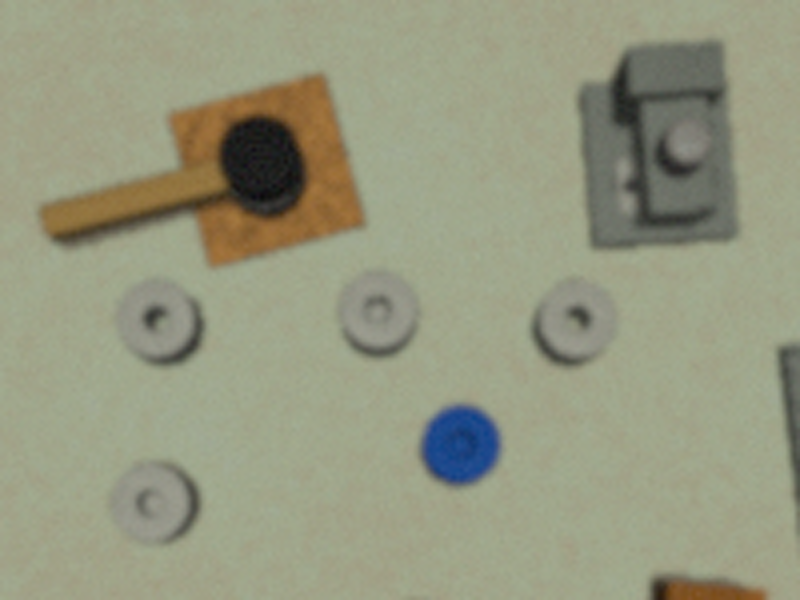

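View pics/s0c.png

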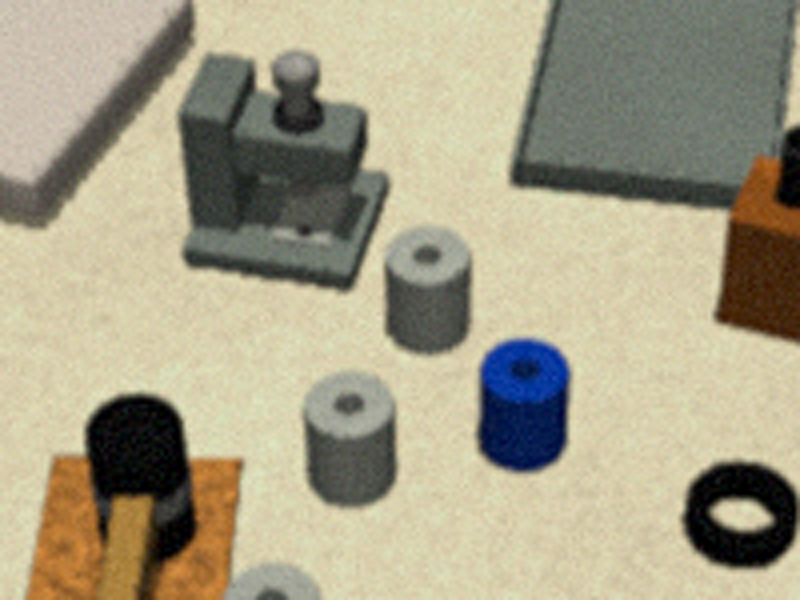

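View pics/s0d.png

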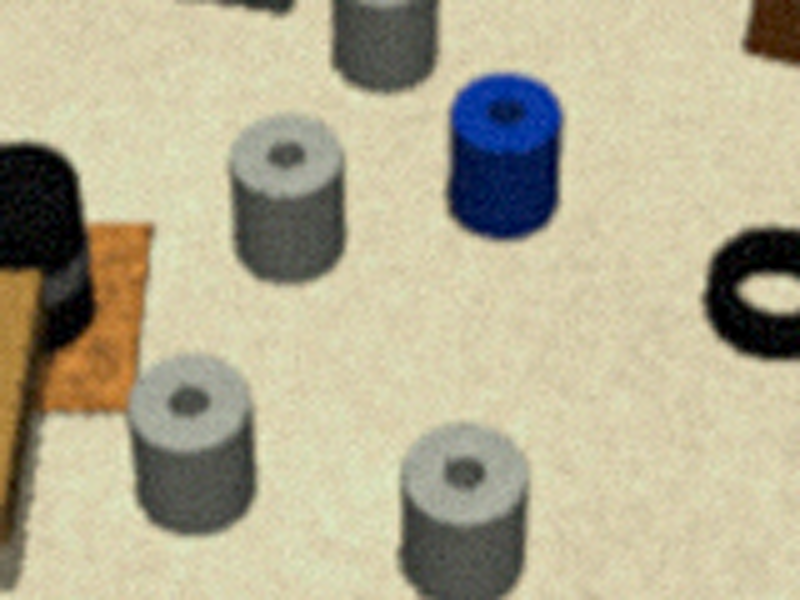

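View pics/t0d.png

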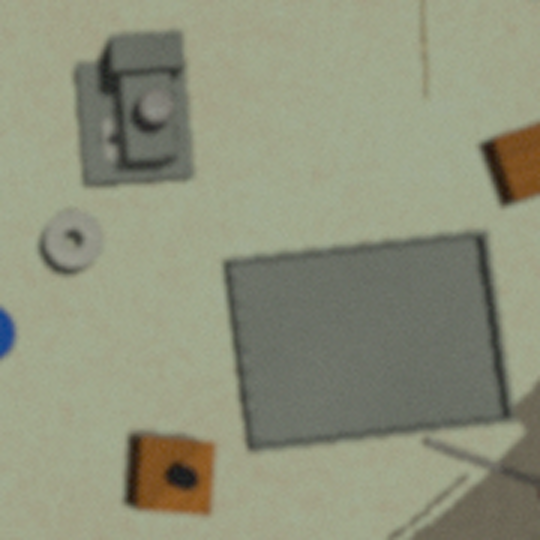

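View pics/wrist0.png

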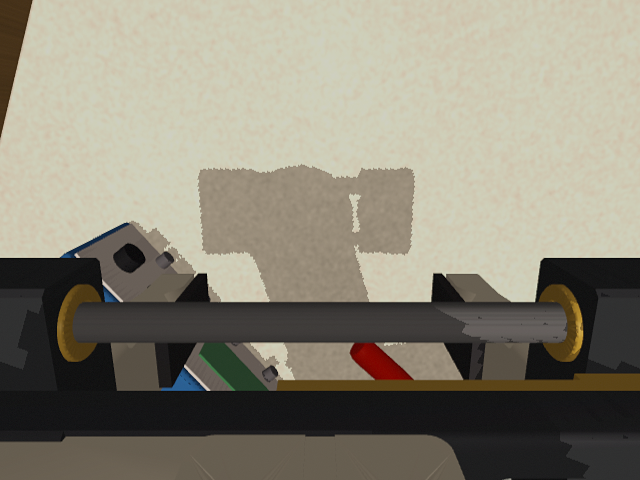

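```bash
python3 - <<'E'
import cv2
a=cv2.imread('pics/top0.png');b=cv2.imread('pics/side0.png')
def s(im,x,y,w,h,k,n):
    c=im[y:y+h,x:x+w];c=cv2.convertScaleAbs(c,alpha=1.8);return cv2.resize(c,None,fx=k,fy=k,interpolation=cv2.INTER_CUBIC)
import numpy as np
cv2.imwrite('pics/c1.png',np.hstack([s(a,370,270,50,50,8,''),s(b,380,170,50,75,8,'')[:400]]))
cv2.imwrite('pics/c2.png',np.hstack([s(a,225,150,100,70,4,''),s(b,210,240,100,100,4,'')[:280]]))
cv2.imwrite('pics/c2b.png',s(b,205,240,75,100,6,''))
E
python3 - <<'E'
from h import *
for n,t,s in (('b1',(259.2,219.7),(278,300.2)),('b2',(314.2,217.8),(297.2,251)),('b3',(364.2,219.8),(317,213.7)),('b4',(258,265.5),(333,314.6)),('punch',(392,175.5),(284,167)),('blue',(335.2,251),(341.3,242.3))):
    print(n,np.round(tri([('top',t),('side',s)]),4),np.round(ray('top',t,.05),4),np.round(ray('side',s,.05),4))
p=r.camera_params('wrist');print(-np.array(p['R']).T@p['t'],r.get_state()['tcp_pos'])
E
```

```text
b1 [0.5897 0.1098 0.0472] [0.5897 0.1095 0.05  ] [0.5884 0.1118 0.05  ]
b2 [ 0.5924 -0.0057  0.0484] [ 0.5923 -0.0057  0.05  ] [ 0.5919 -0.0043  0.05  ]
b3 [ 0.5864 -0.1109  0.0481] [ 0.5868 -0.1105  0.05  ] [ 0.5852 -0.109   0.05  ]
b4 [0.4935 0.1127 0.0462] [0.4939 0.1123 0.05  ] [0.4923 0.1154 0.05  ]
punch [ 0.6679 -0.1622  0.1062] [ 0.6803 -0.1714  0.05  ] [ 0.6932 -0.229   0.05  ]
blue [ 0.5216 -0.0488  0.0482] [ 0.522  -0.0486  0.05  ] [ 0.5206 -0.0472  0.05  ]
[ 0.20034987 -0.64814235  0.38392919] [ 0.26271773 -0.62177211  0.22659952]
```

View pics/c1.png

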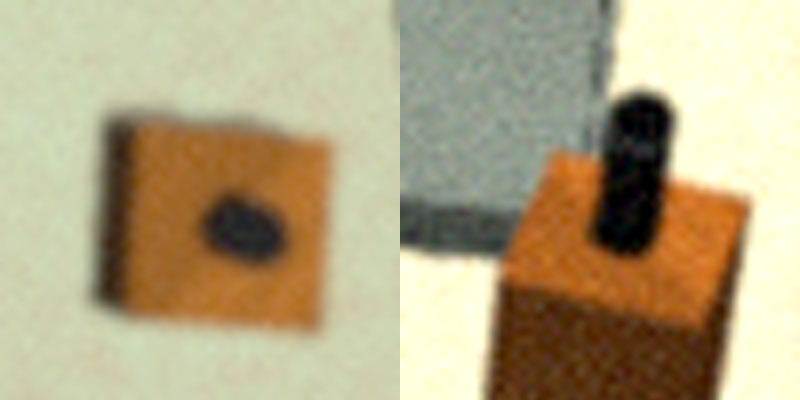

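View pics/c2b.png

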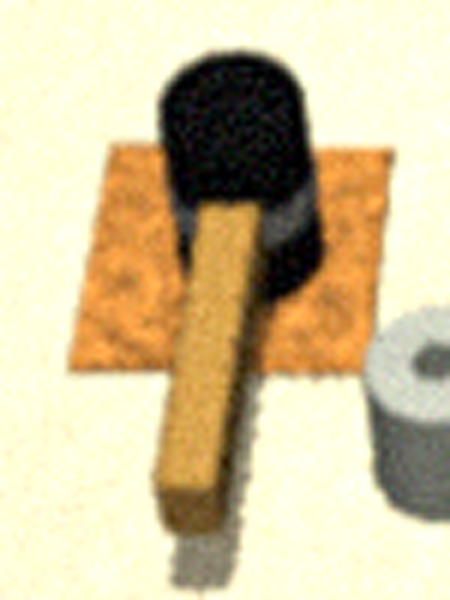

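```bash
python3 - <<'E'
from h import *
def P(n,t,s,z): print(n,np.round(tri([('top',t),('side',s)]),4),np.round(ray('top',t,z),4),np.round(ray('side',s,z),4))
P('pintop',(402.5,299.5),(410,184.4),.11)
P('pinbot',(398.5,297.7),(407.7,199.7),.07)
# stand top corners in top: 
for c in((135,122),(332,140),(318,330),(122,315)): print(ray('top',(370+c[0]/8,270+c[1]/8),.07).round(4))
for c in((560,155),(750,200),(700,325),(505,280)): print(ray('side',(380+(c[0]-400)/8,170+c[1]/8),.07).round(4))
# tray rim corners t0d
for c in((228,262),(484,236),(508,416),(252,448)): print('tray',ray('top',(340+c[0]/3,140+c[1]/3),.019).round(4))
# pad corners t0c
for c in((172,114),(325,75),(366,226),(211,266)): print('pad',ray('top',(220+c[0]/4,140+c[1]/4),.004).round(4))
# handle end centre top face z=.052, head top
print('hend',ray('top',(220+47/4,140+217/4),.045),ray('side',(205+190/6,240+490/6),.052))
print('head',ray('top',(220+262/4,140+150/4),.074),ray('side',(205+230/6,240+115/6),.074))
E
```

```text
pintop [ 0.422  -0.1764  0.106 ] [ 0.4224 -0.1757  0.11  ] [ 0.4214 -0.1716  0.11  ]
pinbot [ 0.4231 -0.1752  0.0684] [ 0.4243 -0.1748  0.07  ] [ 0.4219 -0.1736  0.07  ]
[ 0.4498 -0.1518  0.07  ]
[ 0.4446 -0.2018  0.07  ]
[ 0.3968 -0.1969  0.07  ]
[ 0.4012 -0.1473  0.07  ]
[ 0.4417 -0.1997  0.07  ]
[ 0.3943 -0.1955  0.07  ]
[ 0.3988 -0.1478  0.07  ]
[ 0.446 -0.151  0.07 ]
tray [ 0.5728 -0.2254  0.019 ]
tray [ 0.5893 -0.4112  0.019 ]
tray [ 0.4596 -0.4226  0.019 ]
tray [ 0.4393 -0.2386  0.019 ]
pad [0.7093 0.1062 0.004 ]
pad [0.7303 0.0214 0.004 ]
pad [ 6.454e-01 -3.000e-04  4.000e-03]
pad [0.6243 0.0851 0.004 ]
hend [0.6452094  0.16793675 0.045     ] [0.63755687 0.17284807 0.052     ]
head [0.67357972 0.05233928 0.074     ] [0.66799518 0.0606917  0.074     ]
```

```bash
python3 -m inch '-.028 .0228 0 0 0 0 1;-.028 .0228 0 0 0 0 1;-.028 .0228 0 0 0 0 1;-.028 .0228 0 0 0 0 1;-.028 .0228 0 0 0 0 1;-.028 .0228 0 0 0 0 1;-.028 .0228 0 0 0 0 1;-.028 .0228 0 0 0 0 1;-.028 .0228 0 0 0 0 1;-.028 .0228 0 0 0 0 1;-.028 .0228 0 0 0 0 1;-.028 .0228 0 0 0 0 1;-.028 .0228 0 0 0 0 1;-.028 .0228 0 0 0 0 1;0 0 0 0 0 .1 1;0 0 0 0 0 .1 1;0 0 0 0 0 .1 1;0 0 0 0 0 .1 1'
cat >> h.py <<'E'
from scipy.spatial.transform import Rotation as Ro
def need(pos,yaw=180,roll=180):
    s=r.get_state();R=Ro.from_euler('xyz',s['eef_rot'],degrees=True)
    T=Ro.from_euler('xyz',[roll,0,yaw],degrees=True)
    print('t',round(s['time_s'],2),'pos',np.round(s['tcp_pos'],4),'rot',np.round(s['eef_rot'],2),'F',np.round(s['contact_force'],1),'w',round(s['gripper_width'],4))
    print('shift(tool)',np.round(R.inv().apply(np.array(pos)-s['tcp_pos']),4),'rotvec',np.round((R.inv()*T).as_rotvec(),4))
E
python3 - <<'E'
from h import *
need([.422,-.1745,.074])
cv2.imwrite('pics/w1.png',r.capture('wrist')[:,:,::-1])
print(proj('wrist',[.422,-.1745,.11]),proj('wrist',[.422,-.1745,.07]))
E
```

```text
time_s: 2.85
tcp_pos: [0.4997, -0.1747, 0.2267]
eef_rot: [-180.0, 0.0, 179.8]
contact_force: [-0.4, 0.2, 0.4]
gripper_width: 0.0874
t 2.85 pos [ 0.4997 -0.1747  0.2267] rot [-1.8000e+02  1.0000e-02  1.7976e+02] F [-0.4  0.2  0.4] w 0.0874
shift(tool) [ 7.780e-02 -1.000e-04  1.527e-01] rotvec [-0.      0.0002 -0.0042]
[318.57148657 105.09679493] [318.58515079 107.27172623]
```

View pics/w1.png

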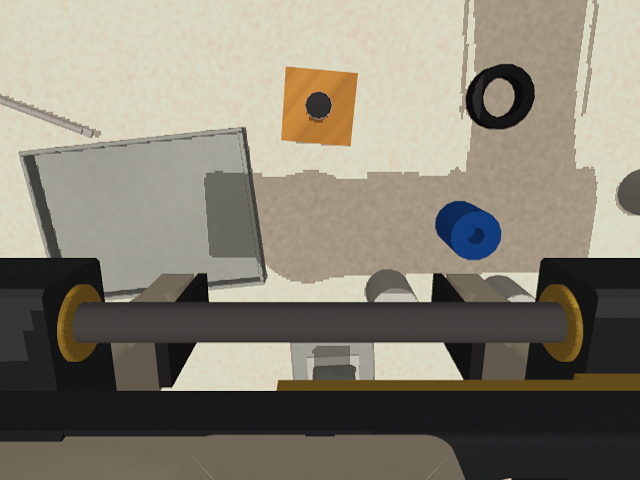

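```bash
python3 -m inch '.026 0 0 0 0 0 .4;.026 0 0 0 0 0 .4;.0257 0 0 0 0 -.004 .4;0 0 .03 0 0 0 .4;0 0 .03 0 0 0 .4;0 0 .03 0 0 0 .4;0 0 .03 0 0 0 .4;0 0 .02 0 0 0 .4;0 0 .0127 0 0 0 .4;0 0 0 0 0 0 .4' 20
python3 - <<'E'
from h import *
need([.422,-.1745,.074])
E
```

```text
time_s: 3.73
tcp_pos: [0.4205, -0.1752, 0.0718]
eef_rot: [-180.0, -0.2, -179.7]
contact_force: [-0.5, 0.2, 0.4]
gripper_width: 0.0355
t 3.73 pos [ 0.4205 -0.1752  0.0718] rot [-180.     -0.21 -179.67] F [-0.5  0.2  0.4] w 0.0355
shift(tool) [-0.0015  0.0007 -0.0022] rotvec [-0.     -0.0037  0.0058]
```

```bash
python3 -m inch '0 0 0 0 0 0 .4;0 0 0 0 0 0 .4'
python3 - <<'E'
from h import *
need([.422,-.1745,.074])
E
```

```text
time_s: 3.9
tcp_pos: [0.4225, -0.1752, 0.0747]
eef_rot: [-180.0, 0.1, -179.7]
contact_force: [-0.9, -1.4, -0.3]
gripper_width: 0.0353
t 3.9 pos [ 0.4225 -0.1752  0.0747] rot [-1.7999e+02  6.0000e-02 -1.7972e+02] F [-0.9 -1.4 -0.3] w 0.0353
shift(tool) [0.0005 0.0007 0.0007] rotvec [-0.0001  0.001   0.0049]
```

Settled well. Close.

```bash
python3 -m inch '0 0 0 0 0 0 0;0 0 0 0 0 0 0;0 0 0 0 0 0 0;0 0 0 0 0 0 0;0 0 0 0 0 0 0;0 0 0 0 0 0 0' 25
python3 - <<'E'
from h import *
need([.422,-.1745,.15],yaw=179.8)
E
```

```text
time_s: 4.4
tcp_pos: [0.4222, -0.1752, 0.0744]
eef_rot: [-180.0, 0.0, -179.8]
contact_force: [-0.7, 1.6, 5.7]
gripper_width: 0.0155
t 4.4 pos [ 0.4222 -0.1752  0.0744] rot [-1.7999e+02  5.0000e-02 -1.7977e+02] F [-0.7  1.6  5.7] w 0.0155
shift(tool) [ 0.0001  0.0007 -0.0756] rotvec [-0.0001  0.0008  0.0075]
```

```bash
python3 -m inch '0 0 -.02 0 0 0 0;0 0 -.035 0 0 0 0;0 0 -.035 0 0 0 0;-.02 .008 0 0 0 0 0;-.03 .0115 0 0 0 0 0;-.03 .0115 0 0 0 0 0;-.03 .0115 0 0 0 0 0;-.03 .0115 0 0 0 0 0;-.0244 .0105 0 0 0 .003 0;0 0 0 0 0 0 0;0 0 0 0 0 0 0;0 0 0 0 0 0 0'
python3 - <<'E'
from h import *
need([.5866,-.1107,.135])
for c in('wrist','side','top'): cv2.imwrite(f'pics/{c}2.png',r.capture(c)[:,:,::-1])
E
```

```text
time_s: 5.4
tcp_pos: [0.5852, -0.11, 0.1631]
eef_rot: [180.0, -0.1, -180.0]
contact_force: [-0.5, 0.2, -0.6]
gripper_width: 0.0152
t 5.4 pos [ 0.5852 -0.11    0.1631] rot [ 1.8000e+02 -1.0000e-01 -1.7995e+02] F [-0.5  0.2 -0.6] w 0.0152
shift(tool) [-0.0014 -0.0007  0.0281] rotvec [ 0.0001 -0.0017  0.0009]
```

View pics/wrist2.png

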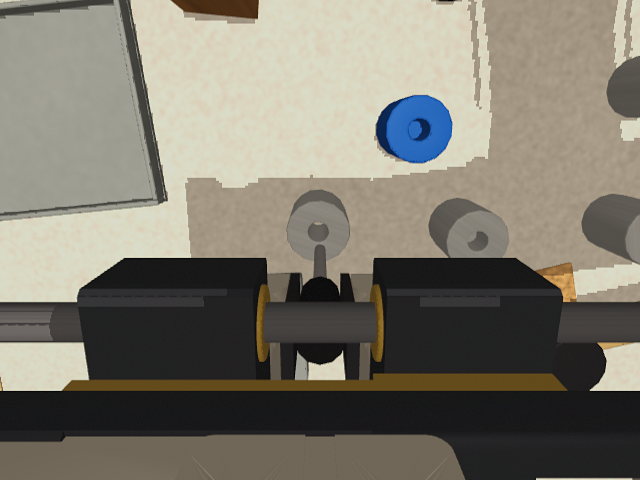

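View pics/side2.png

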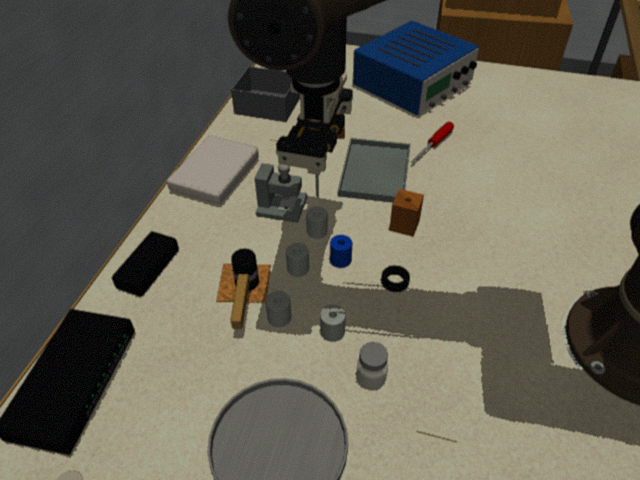

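```bash
python3 - <<'E'
from h import *
print(ray('wrist',(318,231),.05),ray('wrist',(477,240),.05))
p=r.get_state()['tcp_pos'];print(p,proj('wrist',p-[0,0,.0694]),proj('wrist',[.5866,-.1107,.05]))
a=cv2.imread('pics/wrist2.png')[180:270,250:380];cv2.imwrite('pics/w2c.png',cv2.resize(a,None,fx=6,fy=6,interpolation=2))
E
```

```text
[ 0.58617202 -0.11135141  0.05      ] [ 0.59226755 -0.00731596  0.05      ]
[ 0.58517861 -0.11035486  0.16405206] [319.69296971 249.16437462] [319.0016805  231.63759646]
```

View pics/w2c.png

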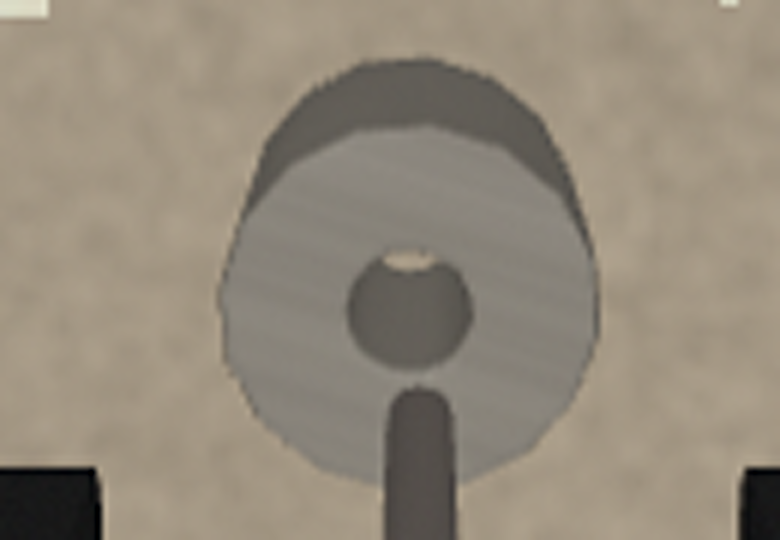

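```bash
python3 -m inch '-.0012 -.0009 .01 0 0 0 0;0 0 .02 0 0 0 0;0 0 .02 0 0 0 0;0 0 .009 0 0 0 0;0 0 0 0 0 0 0;0 0 0 0 0 0 0'
python3 -m inch '0 0 .004 0 0 0 0;0 0 .003 0 0 0 0;0 0 0 0 0 0 0'
```

```text
time_s: 6.05
tcp_pos: [0.587, -0.1112, 0.1047]
eef_rot: [-180.0, -0.0, -180.0]
contact_force: [-0.1, 0.4, -0.3]
gripper_width: 0.0153
time_s: 6.3
tcp_pos: [0.5873, -0.1109, 0.098]
eef_rot: [180.0, 0.0, -180.0]
contact_force: [-0.1, -0.3, 0.1]
gripper_width: 0.0153
```

```bash
python3 -m inch '0 0 .005 0 0 0 0;0 0 .006 0 0 0 0;0 0 .005 0 0 0 0;0 0 0 0 0 0 0'
python3 -m inch '0 0 -.03 0 0 0 0;0 0 -.03 0 0 0 0;0 0 -.016 0 0 0 0;0 .01 0 0 0 0 0;0 .03 0 0 0 0 0;0 .03 0 0 0 0 0;0 .024 0 0 0 0 0;-.006 .0102 0 0 0 0 0;0 0 0 0 0 0 0;0 0 0 0 0 0 0;0 0 0 0 0 0 0'
python3 - <<'E'
from h import *
need([.5922,-.0067,.135])
im=r.capture('wrist');cv2.imwrite('pics/w3.png',im[:,:,::-1]);cv2.imwrite('pics/w3c.png',cv2.resize(im[180:270,250:380,::-1],None,fx=6,fy=6,interpolation=2))
E
```

```text
time_s: 6.63
tcp_pos: [0.5863, -0.1109, 0.0804]
eef_rot: [180.0, -0.1, -180.0]
contact_force: [0.1, -0.2, -0.4]
gripper_width: 0.0155
time_s: 7.55
tcp_pos: [0.5929, -0.0072, 0.1574]
eef_rot: [-180.0, -0.1, -180.0]
contact_force: [-0.3, -1.1, -0.6]
gripper_width: 0.0155
t 7.55 pos [ 0.5929 -0.0072  0.1574] rot [-1.7998e+02 -5.0000e-02 -1.7996e+02] F [-0.3 -1.1 -0.6] w 0.0155
shift(tool) [0.0007 0.0005 0.0224] rotvec [-0.0003 -0.0009  0.0007]
```

View pics/w3c.png

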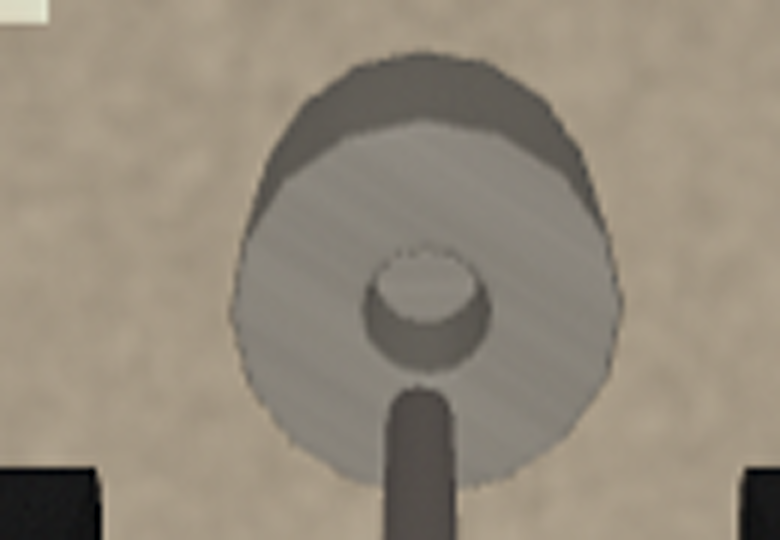

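View pics/w3.png

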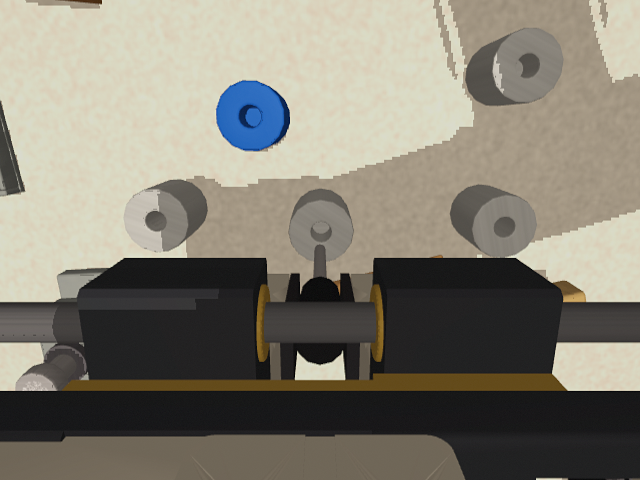

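```bash
python3 - <<'E'
from h import *
for u in((321.2,231.3),(504,227),(528,65)): print(ray('wrist',u,.05))
E
python3 -m inch '0 0 .015 0 0 0 0;0 0 .02 0 0 0 0;0 0 .018 0 0 0 0;0 0 0 0 0 0 0;0 0 0 0 0 0 0'
python3 -m inch '0 0 .0025 0 0 0 0;0 0 .0025 0 0 0 0;0 0 0 0 0 0 0'
```

```text
[ 0.59232233 -0.00639052  0.05      ]
[0.58954837 0.10942592 0.05      ]
[0.49316549 0.11309725 0.05      ]
time_s: 8.02
tcp_pos: [0.5925, -0.0078, 0.1043]
eef_rot: [-180.0, -0.1, 180.0]
contact_force: [0.8, 0.2, -1.0]
gripper_width: 0.0152
time_s: 8.27
tcp_pos: [0.5934, -0.0068, 0.1004]
eef_rot: [180.0, 0.1, -180.0]
contact_force: [-0.2, -0.0, -0.7]
gripper_width: 0.0156
```

```bash
python3 -m inch '0 0 .0015 0 0 0 0;0 0 .0015 0 0 0 0;0 0 0 0 0 0 0'
```

```text
time_s: 8.52
tcp_pos: [0.5944, -0.0067, 0.099]
eef_rot: [-180.0, 0.2, -179.9]
contact_force: [-2.8, -0.3, 10.9]
gripper_width: 0.0154
```

```bash
python3 -m inch '0 0 -.015 0 0 0 0;0 0 -.03 0 0 0 0;0 0 -.015 0 0 0 0;0 .0146 0 0 0 0 0;0 .03 0 0 0 0 0;0 .03 0 0 0 0 0;0 .03 0 0 0 0 0;.0034 .012 0 0 0 0 0;0 0 0 0 0 0 0;0 0 0 0 0 0 0;0 0 0 0 0 0 0'
python3 - <<'E'
from h import *
need([.5895,.1094,.135])
im=r.capture('wrist');cv2.imwrite('pics/w4c.png',cv2.resize(im[180:270,250:380,::-1],None,fx=6,fy=6,interpolation=2))
E
```

```text
time_s: 9.43
tcp_pos: [0.5893, 0.1096, 0.1566]
eef_rot: [-180.0, -0.0, -179.9]
contact_force: [-0.2, 0.2, -1.0]
gripper_width: 0.015
t 9.43 pos [0.5893 0.1096 0.1566] rot [-1.7999e+02 -3.0000e-02 -1.7994e+02] F [-0.2  0.2 -1. ] w 0.015
shift(tool) [-0.0002 -0.0002  0.0216] rotvec [-0.0002 -0.0005  0.0011]
```

View pics/w4c.png

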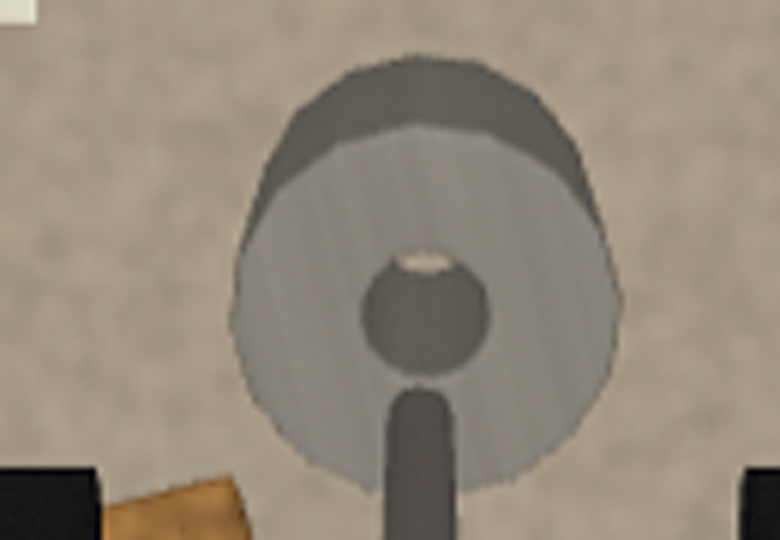

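```bash
python3 -m inch '0 0 .015 0 0 0 0;0 0 .02 0 0 0 0;0 0 .018 0 0 0 0;0 0 .003 0 0 0 0;0 0 .003 0 0 0 0;0 0 0 0 0 0 0'
```

```text
time_s: 9.98
tcp_pos: [0.5899, 0.1092, 0.098]
eef_rot: [-180.0, -0.0, -180.0]
contact_force: [1.0, -0.3, -0.6]
gripper_width: 0.0153
```

```bash
python3 -m inch '0 0 .005 0 0 0 0;0 0 .006 0 0 0 0;0 0 .005 0 0 0 0;0 0 0 0 0 0 0'
python3 -m inch '0 0 -.02 0 0 0 0;0 0 -.03 0 0 0 0;0 0 -.025 0 0 0 0;.015 0 0 0 0 0 0;.03 0 0 0 0 0 0;.03 0 0 0 0 0 0;.0213 .0037 0 0 0 0 0;0 0 0 0 0 0 0;0 0 0 0 0 0 0;0 0 0 0 0 0 0'
python3 - <<'E'
from h import *
need([.4932,.1131,.135])
im=r.capture('wrist');cv2.imwrite('pics/w5c.png',cv2.resize(im[180:270,250:380,::-1],None,fx=6,fy=6,interpolation=2))
E
```

```text
time_s: 10.32
tcp_pos: [0.5891, 0.1097, 0.0809]
eef_rot: [-180.0, -0.1, -180.0]
contact_force: [-0.5, 0.2, -0.4]
gripper_width: 0.0154
time_s: 11.15
tcp_pos: [0.4939, 0.1139, 0.1574]
eef_rot: [180.0, 0.1, -179.9]
contact_force: [0.1, -0.2, -0.4]
gripper_width: 0.0154
t 11.15 pos [0.4939 0.1139 0.1574] rot [ 1.7997e+02  7.0000e-02 -1.7991e+02] F [ 0.1 -0.2 -0.4] w 0.0154
shift(tool) [ 0.0008 -0.0008  0.0224] rotvec [0.0005 0.0012 0.0016]
```

View pics/w5c.png

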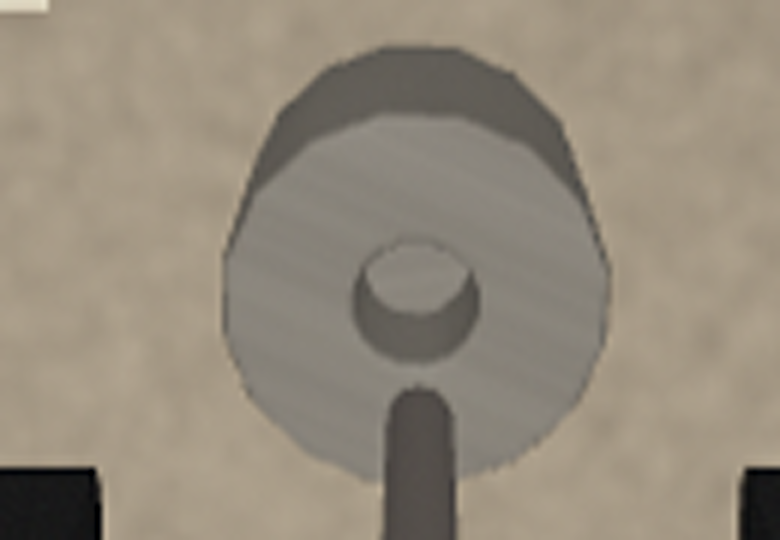

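```bash
python3 -m inch '.001 -.0006 .015 0 0 0 0;0 0 .02 0 0 0 0;0 0 .018 0 0 0 0;0 0 .0035 0 0 0 0;0 0 0 0 0 0 0'
python3 -m inch '0 0 .0015 0 0 0 0;0 0 .0015 0 0 0 0;0 0 0 0 0 0 0'
```

```text
time_s: 11.62
tcp_pos: [0.4931, 0.1127, 0.0997]
eef_rot: [-179.9, -0.1, -180.0]
contact_force: [0.5, -1.1, -0.2]
gripper_width: 0.0156
time_s: 11.87
tcp_pos: [0.4938, 0.1131, 0.0989]
eef_rot: [-180.0, 0.1, -179.9]
contact_force: [-2.7, -0.8, 11.7]
gripper_width: 0.0155
```

```bash
python3 -m inch '0 0 -.02 0 0 0 0;0 0 -.03 0 0 0 0;0 0 -.025 0 0 0 0;.004 -.016 0 0 0 0 0;.008 -.032 0 0 0 0 0;.008 -.032 0 0 0 0 0;.008 -.032 0 0 0 0 0;.008 -.032 0 0 0 0 0;.008 -.032 0 0 0 0 0;.008 -.032 0 0 0 0 0;.008 -.032 0 0 0 0 0;.008 -.032 0 0 0 0 0;.003 -.016 0 0 0 0 0;0 0 0 0 0 0 0;0 0 0 0 0 0 0;0 0 0 0 0 0 0'
python3 - <<'E'
from h import *
need([.4222,-.1752,.0744])
im=r.capture('wrist');cv2.imwrite('pics/w6c.png',cv2.resize(im[160:260,250:380,::-1],None,fx=6,fy=6,interpolation=2))
print(ray('wrist',(0,0),0)[:0])
E
```

```text
time_s: 13.2
tcp_pos: [0.4217, -0.1751, 0.1724]
eef_rot: [180.0, 0.0, 180.0]
contact_force: [-0.2, 0.4, -0.8]
gripper_width: 0.0161
t 13.2 pos [ 0.4217 -0.1751  0.1724] rot [1.7999e+02 1.0000e-02 1.8000e+02] F [-0.2  0.4 -0.8] w 0.0161
shift(tool) [-0.0005 -0.0001  0.098 ] rotvec [ 0.0001  0.0002 -0.    ]
[]
```

View pics/w6c.png

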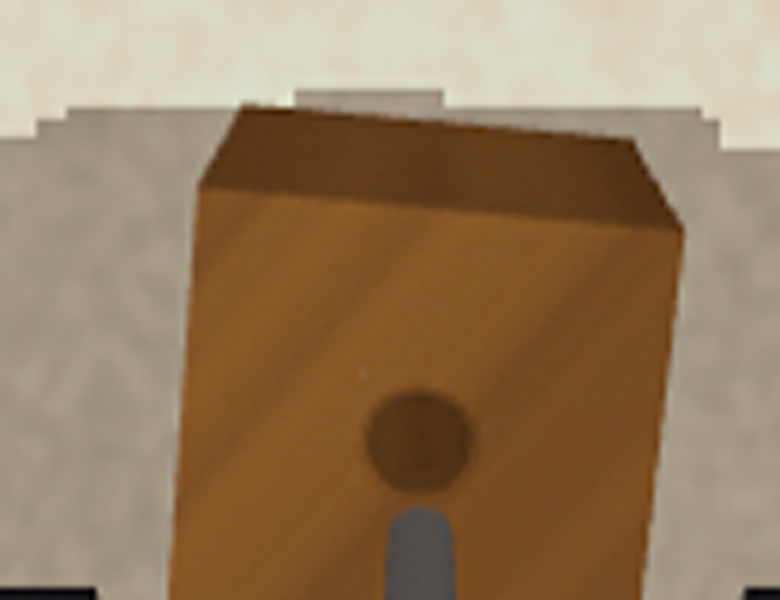

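```bash
python3 - <<'E'
from h import *
print(ray('wrist',(320,233.5),.07))
E
python3 -m inch '0 0 .02 0 0 0 0;0 0 .02 0 0 0 0;0 0 .012 0 0 0 0;0 0 0 0 0 0 0;0 0 0 0 0 0 0'
```

```text
[ 0.42149919 -0.17448469  0.07      ]
time_s: 13.67
tcp_pos: [0.4216, -0.1745, 0.1202]
eef_rot: [-180.0, -0.1, -179.9]
contact_force: [0.4, 0.2, -0.6]
gripper_width: 0.0152
```

```bash
python3 -m inch '0 0 .02 0 0 0 0;0 0 .015 0 0 0 0;0 0 .0097 0 0 0 0;0 0 0 0 0 0 0;0 0 0 0 0 0 0'
python3 -m inch '0 0 0 0 0 0 .4;0 0 0 0 0 0 .4;0 0 0 0 0 0 .4;0 0 0 0 0 0 .4;0 0 0 0 0 0 .4'
```

```text
time_s: 14.08
tcp_pos: [0.4223, -0.1749, 0.0765]
eef_rot: [-180.0, 0.0, -179.9]
contact_force: [0.6, 0.3, -1.3]
gripper_width: 0.0154
time_s: 14.5
tcp_pos: [0.4218, -0.1752, 0.0761]
eef_rot: [180.0, 0.0, -180.0]
contact_force: [-0.3, 1.2, -0.6]
gripper_width: 0.0345
```

```bash
python3 -m inch '0 0 -.02 0 0 0 .4;0 0 -.035 0 0 0 .4;0 0 -.03 0 0 0 .7;-.02 .0075 0 0 0 0 1;-.032 .0125 0 0 0 0 1;-.032 .0125 0 0 0 0 1;-.032 .0125 0 0 0 0 1;-.03 .0115 0 0 0 0 1;-.0182 .0075 0 0 0 0 1;0 0 0 0 0 0 1;0 0 0 0 0 0 1'
python3 - <<'E'
from h import *
need([.5862,-.1111,.02])
cv2.imwrite('pics/w7.png',r.capture('wrist')[:,:,::-1]);cv2.imwrite('pics/s7.png',r.capture('side')[:,:,::-1])
print(proj('wrist',[.5862,-.1111,.05]))
E
```

```text
time_s: 15.42
tcp_pos: [0.586, -0.1106, 0.1598]
eef_rot: [-180.0, -0.1, -179.9]
contact_force: [-1.9, -0.7, -0.8]
gripper_width: 0.0861
t 15.42 pos [ 0.586  -0.1106  0.1598] rot [-1.7999e+02 -9.0000e-02 -1.7992e+02] F [-1.9 -0.7 -0.8] w 0.0861
shift(tool) [-0.0004 -0.0005  0.1398] rotvec [-0.0001 -0.0015  0.0014]
[319.64562608 233.06946046]
```

View pics/w7.png

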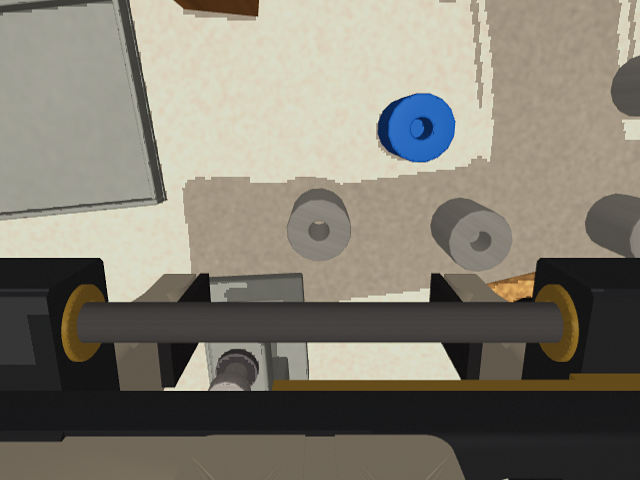

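View pics/s7.png

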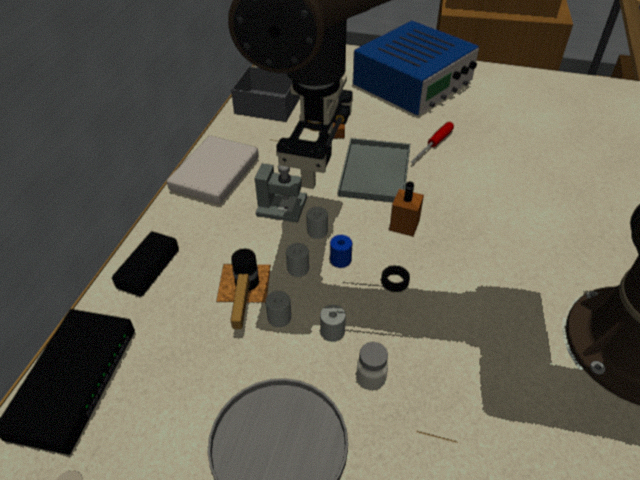

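```bash
python3 -m inch '-.0003 -.0005 .02 0 0 0 .8;0 0 .035 0 0 0 .8;0 0 .035 0 0 0 .8;0 0 .03 0 0 0 .8;0 0 .0195 0 0 0 .8;0 0 0 0 0 0 .8;0 0 0 0 0 0 0;0 0 0 0 0 0 0;0 0 0 0 0 0 0;0 0 0 0 0 0 0;0 0 0 0 0 0 0;0 0 0 0 0 0 0' 30
python3 - <<'E'
from h import *
need([.54,-.29,.026],)
E
```

```text
time_s: 16.52
tcp_pos: [0.5868, -0.1114, 0.0226]
eef_rot: [180.0, 0.1, -179.9]
contact_force: [-1.6, 1.4, 7.2]
gripper_width: 0.0419
t 16.52 pos [ 0.5868 -0.1114  0.0226] rot [ 1.7999e+02  1.3000e-01 -1.7993e+02] F [-1.6  1.4  7.2] w 0.0419
shift(tool) [ 0.047  -0.1786 -0.0035] rotvec [0.0002 0.0022 0.0011]
```

```bash
python3 -m inch '0 0 -.02 0 0 0 0;0 0 -.035 0 0 0 0;.002 -.015 0 0 0 0 0;.005 -.03 0 0 0 0 0;.005 -.03 0 0 0 0 0;.005 -.03 0 0 0 0 0;.005 -.03 0 0 0 0 0;.005 -.03 0 0 0 0 0;.005 -.03 0 0 0 0 0;.005 -.03 0 0 0 0 0;.005 -.024 0 0 0 0 0;0 0 0 0 0 0 0;0 0 0 0 0 0 0'
python3 - <<'E'
from h import *
need([.545,-.36,.026],)
im=r.capture('wrist');cv2.imwrite('pics/w8.png',im[:,:,::-1])
im=r.capture('side');cv2.imwrite('pics/s8.png',im[:,:,::-1])
E
```

```text
time_s: 17.6
tcp_pos: [0.5433, -0.3618, 0.0758]
eef_rot: [180.0, -0.0, 179.9]
contact_force: [-0.5, 0.0, -2.4]
gripper_width: 0.0421
t 17.6 pos [ 0.5433 -0.3618  0.0758] rot [ 1.7998e+02 -3.0000e-02  1.7989e+02] F [-0.5  0.  -2.4] w 0.0421
shift(tool) [-0.0017  0.0018  0.0498] rotvec [ 0.0004 -0.0005 -0.0019]
```

View pics/w8.png

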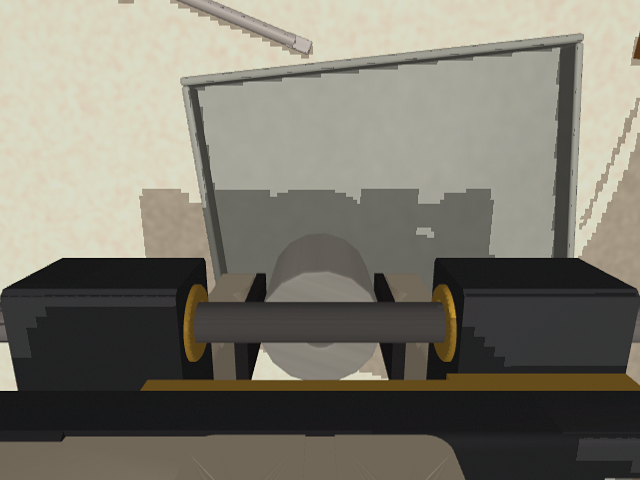

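View pics/s8.png

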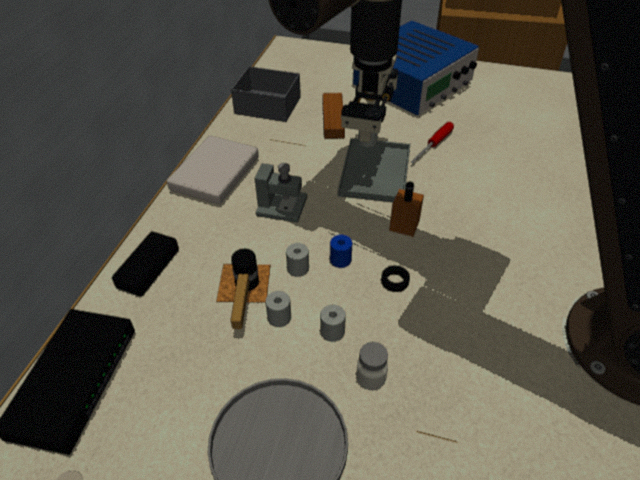

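```bash
python3 -m inch '0 .002 .02 0 0 0 0;0 0 .018 0 0 0 0;0 0 .01 0 0 0 0;0 0 0 0 0 0 0;0 0 0 0 0 0 0'
python3 -m inch '0 0 0 0 0 0 .65;0 0 0 0 0 0 .65;0 0 0 0 0 0 .65;0 0 0 0 0 0 .65;0 0 -.03 0 0 0 .65;0 0 -.035 0 0 0 .65;0 0 -.03 0 0 0 .65;0 0 0 0 0 0 .65'
python3 - <<'E'
from h import *
need([.5895,.1094,.16])
im=r.capture('wrist');cv2.imwrite('pics/w9.png',im[:,:,::-1])
im=r.capture('top');cv2.imwrite('pics/t9.png',im[:,:,::-1])
for cam in('top','side'):
  if cam=='side': r.capture('side')
  for d in r.recognise('bush_a_c',cam): print(cam,round(d['p'],2),ray(cam,d['xy'],.025).round(3))
E
```

```text
time_s: 18.12
tcp_pos: [0.5444, -0.3577, 0.028]
eef_rot: [180.0, -0.0, -179.9]
contact_force: [-0.4, -0.6, -1.2]
gripper_width: 0.042
time_s: 18.78
tcp_pos: [0.5477, -0.3605, 0.1307]
eef_rot: [-179.7, 0.5, -179.9]
contact_force: [1.0, -0.5, -0.1]
gripper_width: 0.0567
t 18.78 pos [ 0.5477 -0.3605  0.1307] rot [-179.72    0.55 -179.89] F [ 1.  -0.5 -0.1] w 0.0567
shift(tool) [-0.043   0.4697 -0.0312] rotvec [-0.0049  0.0095  0.0019]
```

View pics/w9.png

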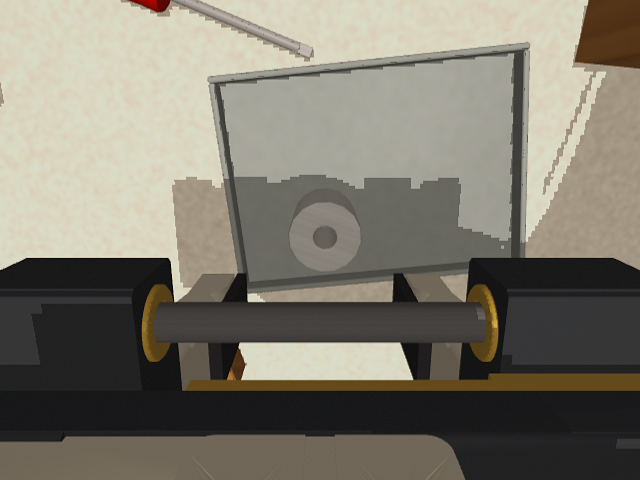

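View pics/t9.png

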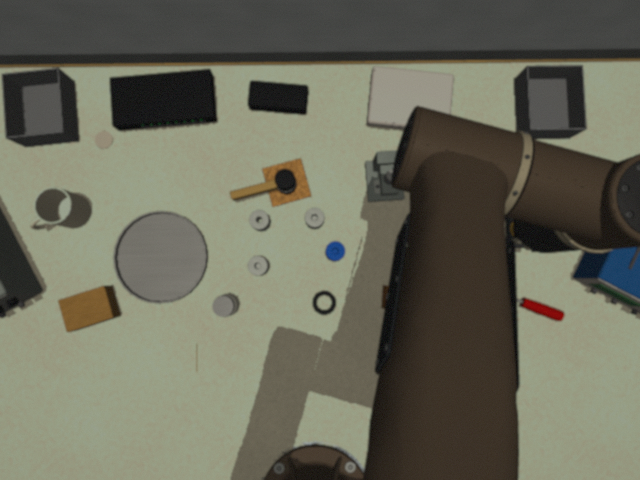

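```bash
python3 -m inch '0 0 -.03 0 0 0 .8;0 .02 0 0 0 0 .8;-.0035 .037 0 0 0 0 .8;-.0035 .037 0 0 0 0 .8;-.0035 .037 0 0 0 0 .8;-.0035 .037 0 0 0 0 .8;-.0035 .037 0 0 0 0 .8;-.0035 .037 0 0 0 0 .8;-.0035 .037 0 0 0 0 .8;-.0035 .037 0 0 0 0 .8;-.0035 .037 0 0 0 0 .8;-.0035 .037 0 0 0 0 .8;-.0035 .037 0 0 0 0 .8;-.0035 .025 0 0 0 0 .8;-.001 .017 0 0 0 0 .8;0 0 0 0 0 0 .8;0 0 0 0 0 0 .8'
python3 - <<'E'
from h import *
need([.5895,.1094,.021])
im=r.capture('wrist');cv2.imwrite('pics/w10.png',im[:,:,::-1])
print(proj('wrist',[.5895,.1094,.05]))
E
```

```text
time_s: 20.45
tcp_pos: [0.5862, 0.1112, 0.1517]
eef_rot: [-179.9, -0.1, -179.9]
contact_force: [-0.2, -0.6, -0.2]
gripper_width: 0.0704
t 20.45 pos [0.5862 0.1112 0.1517] rot [-1.7994e+02 -1.3000e-01 -1.7985e+02] F [-0.2 -0.6 -0.2] w 0.0704
shift(tool) [-0.0036 -0.0016  0.1307] rotvec [-0.0011 -0.0023  0.0026]
[318.17743248 239.68966222]
```

View pics/w10.png

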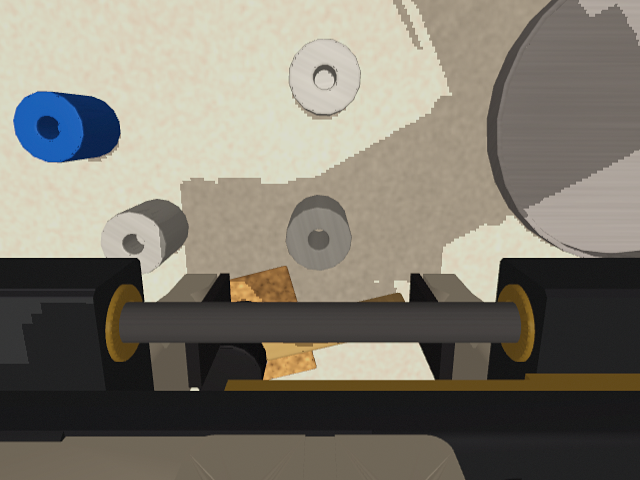

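```bash
python3 -m inch '-.0036 -.0016 .02 0 0 0 .8;0 0 .035 0 0 0 .8;0 0 .035 0 0 0 .8;0 0 .025 0 0 0 .8;0 0 .0155 0 0 0 .8;0 0 0 0 0 0 .8;0 0 0 0 0 0 0;0 0 0 0 0 0 0;0 0 0 0 0 0 0;0 0 0 0 0 0 0;0 0 0 0 0 0 0;0 0 0 0 0 0 0'
python3 - <<'E'
from h import *
need([.487,-.288,.026],)
E
```

```text
time_s: 21.5
tcp_pos: [0.5911, 0.1093, 0.0239]
eef_rot: [179.9, 0.1, -179.9]
contact_force: [-0.8, 0.2, 5.5]
gripper_width: 0.0413
t 21.5 pos [0.5911 0.1093 0.0239] rot [ 1.7995e+02  1.1000e-01 -1.7994e+02] F [-0.8  0.2  5.5] w 0.0413
shift(tool) [ 0.1045 -0.3972 -0.0027] rotvec [0.0009 0.002  0.001 ]
```

```bash
python3 -m inch '0 0 -.02 0 0 0 0;0 0 -.03 0 0 0 0;0 0 -.03 0 0 0 0;0 -.018 0 0 0 0 0;0 -.036 0 0 0 0 0;0 -.036 0 0 0 0 0;0 -.036 0 0 0 0 0;0 -.036 0 0 0 0 0;0 -.036 0 0 0 0 0;0 -.036 0 0 0 0 0;0 -.036 0 0 0 0 0;0 -.036 0 0 0 0 0;.01 -.034 0 0 0 0 0;.018 -.03 0 0 0 0 0;.024 -.018 0 0 0 0 0;.024 -.016 0 0 0 0 0;.02 0 0 0 0 0 0;0 0 0 0 0 0 0;0 0 0 0 0 0 0;0 0 0 0 0 0 0'
python3 - <<'E'
from h import *
need([.495,-.295,.026],)
E
```

```text
time_s: 23.17
tcp_pos: [0.4952, -0.2952, 0.103]
eef_rot: [-180.0, 0.0, -180.0]
contact_force: [0.2, -0.2, -1.0]
gripper_width: 0.0412
t 23.17 pos [ 0.4952 -0.2952  0.103 ] rot [-1.7999e+02  5.0000e-02 -1.7995e+02] F [ 0.2 -0.2 -1. ] w 0.0412
shift(tool) [0.0003 0.0002 0.077 ] rotvec [-0.0002  0.0008  0.0009]
```

```bash
python3 -m inch '0 0 .02 0 0 0 0;0 0 .03 0 0 0 0;0 0 .018 0 0 0 0;0 0 .0055 0 0 0 0;0 0 0 0 0 0 0;0 0 0 0 0 0 0'
python3 -m inch '0 0 0 0 0 0 .65;0 0 0 0 0 0 .65;0 0 0 0 0 0 .65;0 0 0 0 0 0 .65;0 0 -.03 0 0 0 .65;0 0 -.035 0 0 0 .65;0 0 -.03 0 0 0 .65;0 0 -.03 0 0 0 .65;0 0 0 0 0 0 .65'
python3 - <<'E'
from h import *
need([.5922,-.0064,.16])
im=r.capture('wrist');cv2.imwrite('pics/w11.png',im[:,:,::-1])
im=r.capture('top');cv2.imwrite('pics/t11.png',im[:,:,::-1])
E
```

```text
time_s: 23.67
tcp_pos: [0.4958, -0.2948, 0.0293]
eef_rot: [-180.0, 0.0, -179.9]
contact_force: [0.0, 0.8, -2.7]
gripper_width: 0.0412
time_s: 24.42
tcp_pos: [0.498, -0.2966, 0.1611]
eef_rot: [-179.8, 0.5, -179.9]
contact_force: [1.4, -0.7, -0.7]
gripper_width: 0.0569
t 24.42 pos [ 0.498  -0.2966  0.1611] rot [-179.78    0.54 -179.89] F [ 1.4 -0.7 -0.7] w 0.0569
shift(tool) [-0.0948  0.29    0.0008] rotvec [-0.0039  0.0095  0.0019]
```

View pics/w11.png

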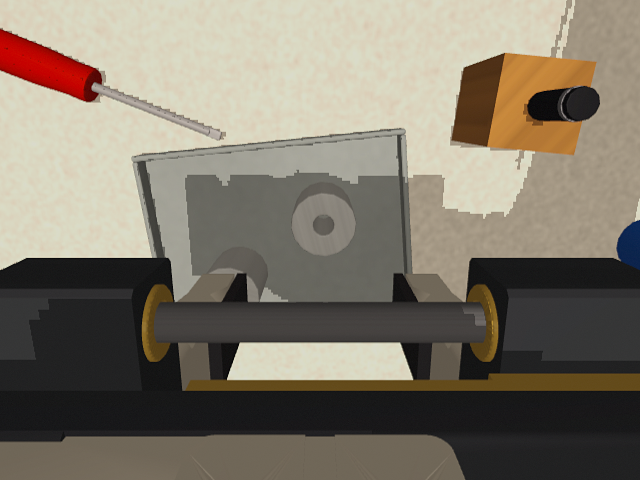

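View pics/t11.png

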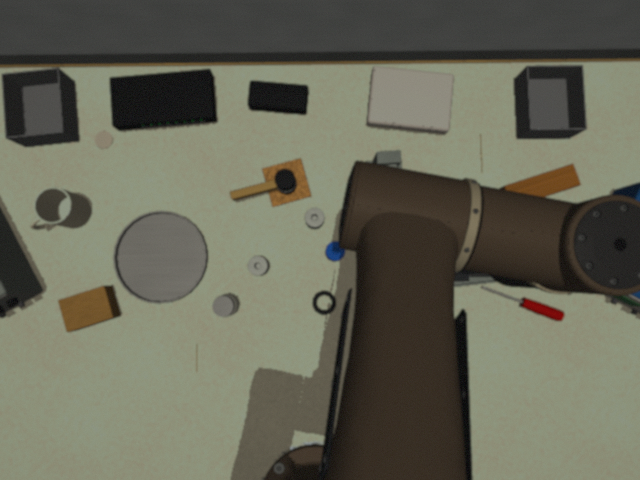

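Both through bushes stand in the tray. The blind ones (px 314,218 and 258,265) are unmoved. Next is b2.

```bash
python3 -m inch '-.01 .02 0 0 0 0 .8;-.012 .035 0 0 0 0 .8;-.012 .035 0 0 0 0 .8;-.012 .035 0 0 0 0 .8;-.012 .035 0 0 0 0 .8;-.012 .035 0 0 0 0 .8;-.012 .035 0 0 0 0 .8;-.0128 .03 0 0 0 0 .8;0 .02 0 0 0 0 .8;0 .01 0 0 0 0 .8;0 0 0 0 0 0 .8;0 0 0 0 0 0 .8'
python3 - <<'E'
from h import *
need([.5922,-.0064,.021])
im=r.capture('wrist');cv2.imwrite('pics/w12.png',im[:,:,::-1])
print(proj('wrist',[.5922,-.0064,.05]))
E
```

```text
time_s: 25.52
tcp_pos: [0.5886, -0.0051, 0.1533]
eef_rot: [-180.0, -0.1, -179.9]
contact_force: [-0.1, 0.2, 0.0]
gripper_width: 0.0701
t 25.52 pos [ 0.5886 -0.0051  0.1533] rot [-1.7998e+02 -1.0000e-01 -1.7990e+02] F [-0.1  0.2  0. ] w 0.0701
shift(tool) [-0.0038 -0.0012  0.1322] rotvec [-0.0004 -0.0017  0.0017]
[318.54435024 239.20440029]
```

View pics/w12.png

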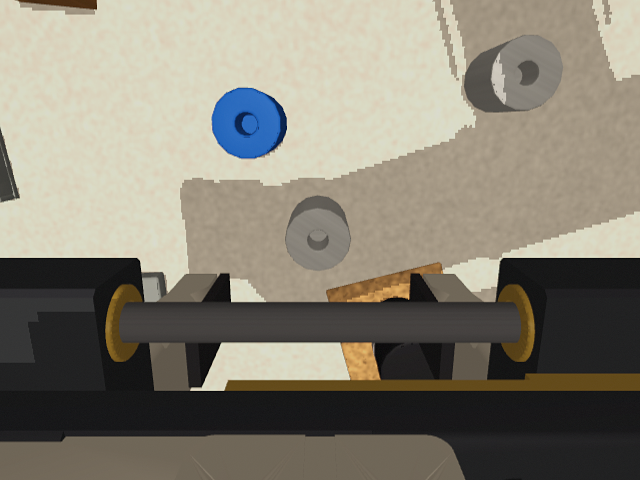

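```bash
python3 -m inch '-.0038 -.0012 .02 0 0 0 .8;0 0 .035 0 0 0 .8;0 0 .035 0 0 0 .8;0 0 .025 0 0 0 .8;0 0 .0165 0 0 0 .8;0 0 0 0 0 0 .8;0 0 0 0 0 0 0;0 0 0 0 0 0 0;0 0 0 0 0 0 0;0 0 0 0 0 0 0;0 0 0 0 0 0 0;0 0 0 0 0 0 0'
python3 -m inch '0 0 -.02 0 0 0 0;0 0 -.03 0 0 0 0;0 0 -.03 0 0 0 0;0 .018 0 0 0 0 0;.006 .036 0 0 0 0 0;.006 .036 0 0 0 0 0;.006 .036 0 0 0 0 0;.006 .036 0 0 0 0 0;.006 .036 0 0 0 0 0;.006 .036 0 0 0 0 0;.006 .036 0 0 0 0 0;.006 .036 0 0 0 0 0;.007 .036 0 0 0 0 0;.007 .029 0 0 0 0 0;0 0 0 0 0 0 0;0 0 0 0 0 0 0;0 0 0 0 0 0 0'
python3 - <<'E'
from h import *
need([.53,.365,.0285],)
E
```

```text
time_s: 26.57
tcp_pos: [0.5937, -0.0062, 0.0239]
eef_rot: [180.0, 0.1, -179.9]
contact_force: [-0.9, -0.6, 5.4]
gripper_width: 0.0411
time_s: 27.98
tcp_pos: [0.5302, 0.3645, 0.1023]
eef_rot: [-180.0, -0.0, -179.9]
contact_force: [-0.2, -0.9, -2.0]
gripper_width: 0.0406
t 27.98 pos [0.5302 0.3645 0.1023] rot [-1.7996e+02 -5.0000e-02 -1.7992e+02] F [-0.2 -0.9 -2. ] w 0.0406
shift(tool) [0.0002 0.0005 0.0738] rotvec [-0.0006 -0.0008  0.0014]
```

```bash
python3 -m inch '0 0 .02 0 0 0 0;0 0 .03 0 0 0 0;0 0 .018 0 0 0 0;0 0 .0058 0 0 0 0;0 0 0 0 0 0 0;0 0 0 0 0 0 0'
python3 -m inch '0 0 0 0 0 0 .65;0 0 0 0 0 0 .65;0 0 0 0 0 0 .65;0 0 0 0 0 0 .65;0 0 -.03 0 0 0 .65;0 0 -.035 0 0 0 .65;0 0 -.035 0 0 0 .65;0 0 -.03 0 0 0 .65;0 0 0 0 0 0 .65'
python3 - <<'E'
from h import *
need([.4932,.1131,.16])
im=r.capture('wrist');cv2.imwrite('pics/w13.png',im[:,:,::-1])
im=r.capture('top');cv2.imwrite('pics/t13.png',im[:,:,::-1])
E
```

```text
time_s: 28.48
tcp_pos: [0.5312, 0.3636, 0.0292]
eef_rot: [-180.0, 0.0, 180.0]
contact_force: [0.4, 0.2, -0.4]
gripper_width: 0.0407
time_s: 29.23
tcp_pos: [0.5337, 0.367, 0.1666]
eef_rot: [179.6, 0.5, -179.9]
contact_force: [0.9, 0.1, 1.5]
gripper_width: 0.0569
t 29.23 pos [0.5337 0.367  0.1666] rot [ 179.59    0.48 -179.89] F [0.9 0.1 1.5] w 0.0569
shift(tool) [ 0.0411 -0.2539  0.0044] rotvec [0.0073 0.0084 0.002 ]
```

View pics/w13.png

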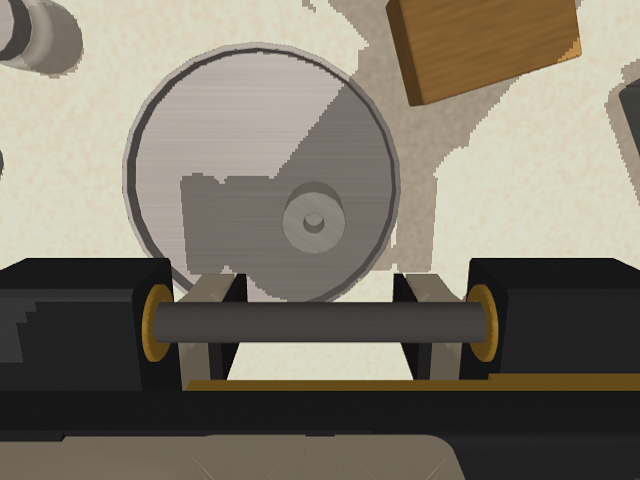

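View pics/t13.png

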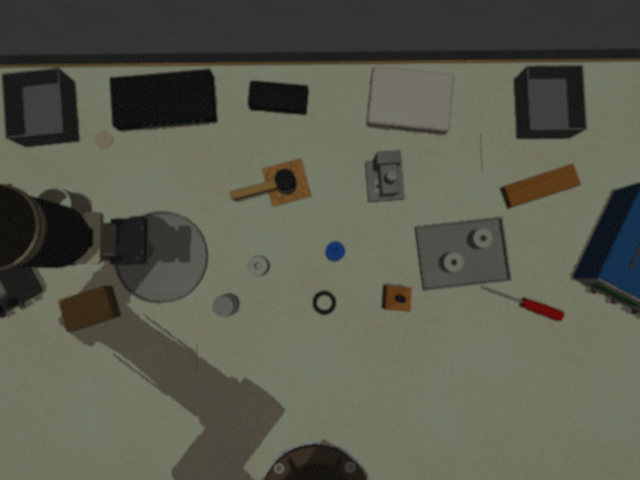

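```bash
python3 -m inch '.004 -.018 0 0 0 0 .8;.005 -.035 0 0 0 0 .8;.005 -.035 0 0 0 0 .8;.005 -.035 0 0 0 0 .8;.005 -.035 0 0 0 0 .8;.005 -.035 0 0 0 0 .8;.005 -.03 0 0 0 0 .8;.0028 -.0189 0 0 0 0 .8;0 -.01 0 0 0 0 .8;0 0 0 0 0 0 .8;0 0 0 0 0 0 .8'
python3 - <<'E'
from h import *
need([.4932,.1131,.021])
im=r.capture('wrist');cv2.imwrite('pics/w14.png',im[:,:,::-1])
print(proj('wrist',[.4932,.1131,.05]))
E
```

```text
time_s: 30.25
tcp_pos: [0.4942, 0.1126, 0.1583]
eef_rot: [-180.0, -0.0, 180.0]
contact_force: [0.5, 0.6, 0.1]
gripper_width: 0.0703
t 30.25 pos [0.4942 0.1126 0.1583] rot [-1.7998e+02 -3.0000e-02  1.7999e+02] F [0.5 0.6 0.1] w 0.0703
shift(tool) [0.001  0.0006 0.1373] rotvec [-0.0003 -0.0006 -0.0002]
[319.55471311 229.87970174]
```

View pics/w14.png

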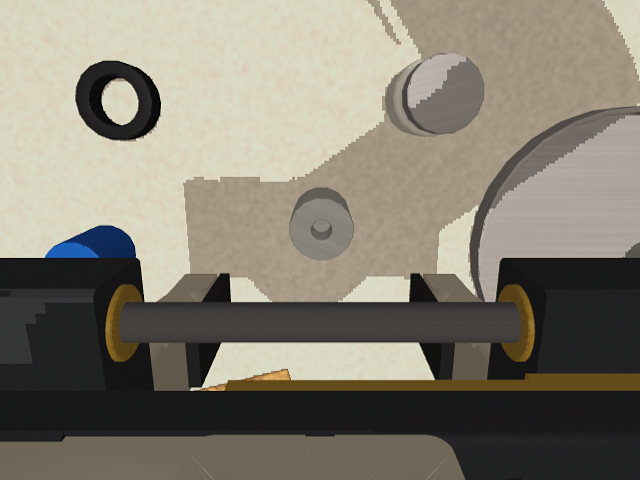

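```bash
python3 -m inch '.001 .0006 .02 0 0 0 .8;0 0 .035 0 0 0 .8;0 0 .035 0 0 0 .8;0 0 .03 0 0 0 .8;0 0 .0165 0 0 0 .8;0 0 0 0 0 0 .8;0 0 0 0 0 0 0;0 0 0 0 0 0 0;0 0 0 0 0 0 0;0 0 0 0 0 0 0;0 0 0 0 0 0 0;0 0 0 0 0 0 0'
python3 -m inch '0 0 -.02 0 0 0 0;0 0 -.03 0 0 0 0;0 0 -.03 0 0 0 0;0 .018 0 0 0 0 0;-.002 .035 0 0 0 0 0;-.003 .036 0 0 0 0 0;-.002 .036 0 0 0 0 0;0 .032 0 0 0 0 0;0 .02 0 0 0 0 0;0 0 0 0 0 0 0;0 0 0 0 0 0 0;0 0 0 0 0 0 0'
python3 - <<'E'
from h import *
need([.5,.29,.0285],)
E
```

```text
time_s: 31.3
tcp_pos: [0.4939, 0.1137, 0.0235]
eef_rot: [179.9, 0.1, -179.9]
contact_force: [-2.5, 1.4, 6.5]
gripper_width: 0.0412
time_s: 32.3
tcp_pos: [0.4996, 0.2896, 0.102]
eef_rot: [-180.0, -0.1, -180.0]
contact_force: [-0.5, -0.3, -1.1]
gripper_width: 0.042
t 32.3 pos [0.4996 0.2896 0.102 ] rot [-1.7996e+02 -6.0000e-02 -1.7996e+02] F [-0.5 -0.3 -1.1] w 0.042
shift(tool) [-0.0005  0.0005  0.0735] rotvec [-0.0007 -0.001   0.0007]
```

```bash
python3 -m inch '0 0 .02 0 0 0 0;0 0 .03 0 0 0 0;0 0 .018 0 0 0 0;0 0 .0055 0 0 0 0;0 0 0 0 0 0 0;0 0 0 0 0 0 0'
python3 -m inch '0 0 0 0 0 0 .65;0 0 0 0 0 0 .65;0 0 0 0 0 0 .65;0 0 0 0 0 0 .65;0 0 -.03 0 0 0 .65;0 0 -.035 0 0 0 .65;0 0 -.035 0 0 0 .65;0 0 -.03 0 0 0 .65;0 0 0 0 0 0 .65;0 0 0 0 0 0 .65'
python3 - <<'E'
from h import *
need([.66,.105,.2],yaw=165)
for c in('wrist','top','side'):
  im=r.capture(c);cv2.imwrite(f'pics/{c}15.png',im[:,:,::-1])
E
```

```text
time_s: 32.8
tcp_pos: [0.5003, 0.2893, 0.0293]
eef_rot: [-180.0, -0.0, 180.0]
contact_force: [-0.1, 0.6, -2.0]
gripper_width: 0.0419
time_s: 33.63
tcp_pos: [0.5009, 0.2913, 0.1613]
eef_rot: [179.8, 0.2, -179.9]
contact_force: [-0.4, -0.1, -0.9]
gripper_width: 0.0568
t 33.63 pos [0.5009 0.2913 0.1613] rot [ 179.79    0.19 -179.95] F [-0.4 -0.1 -0.9] w 0.0568
shift(tool) [-0.159  -0.1863 -0.0389] rotvec [0.0041 0.0028 0.2627]
```

View pics/side15.png

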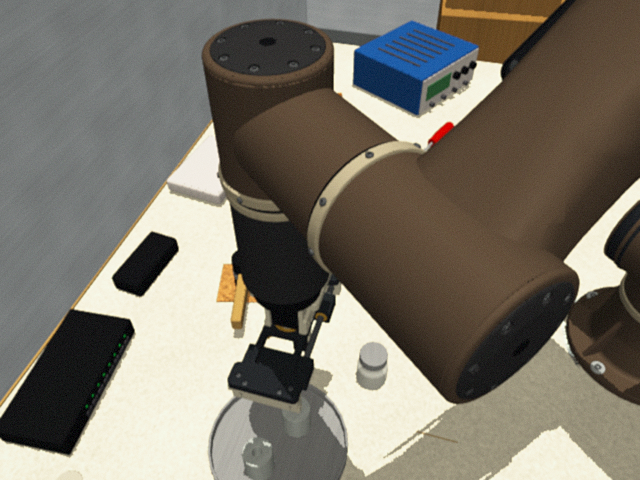

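View pics/wrist15.png

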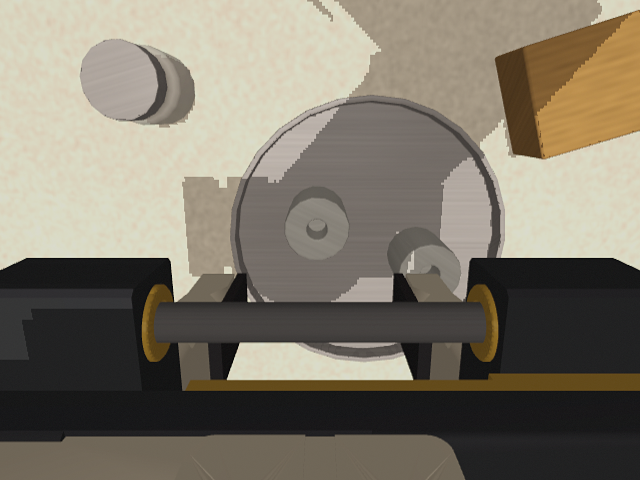

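```bash
python3 - <<'E'
from h import *
print(r.get_state()['joints'].round(1))
E
```

```text
[  49.5   14.6  -17.3   -0.   -58.2 -139.5]
```

View pics/top15.png

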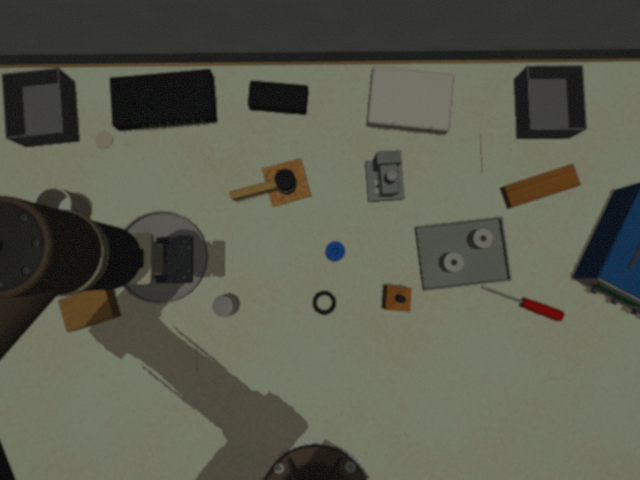

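```bash
python3 -m inch '-.02 -.02 -.01 0 0 0 .5;-.022 -.025 -.01 0 0 0 .5;-.022 -.025 -.01 0 0 0 .5;-.022 -.025 -.01 0 0 0 .5;-.022 -.025 0 0 0 0 .5;-.022 -.025 0 0 0 0 .5;-.022 -.025 0 0 0 0 .5;0 0 0 0 0 -.05 .5;0 0 0 0 0 -.11 .5;0 0 0 0 0 -.11 .5;0 0 0 0 0 -.11 .5;0 0 0 0 0 -.11 .5;0 0 0 0 0 -.11 .5;0 0 0 0 0 -.11 .5;0 0 0 0 0 -.11 .5;0 0 0 0 0 -.11 .5;0 0 0 0 0 -.11 .5;0 0 0 0 0 -.11 .5;0 0 0 0 0 -.11 .5;0 0 0 0 0 -.11 .5'
python3 -m inch '0 0 0 0 0 -.11 .5;0 0 0 0 0 -.11 .5;0 0 0 0 0 -.11 .5;0 0 0 0 0 -.1 .5;0 0 0 0 0 0 .5;0 0 0 0 0 0 .5'
python3 - <<'E'
from h import *
need([.66,.105,.02],yaw=-76)
im=r.capture('wrist');cv2.imwrite('pics/w16.png',im[:,:,::-1])
E
```

```text
time_s: 35.45
tcp_pos: [0.6516, 0.1202, 0.1969]
eef_rot: [179.9, -0.1, -101.2]
contact_force: [-0.2, -0.6, -0.1]
gripper_width: 0.0438
time_s: 35.95
tcp_pos: [0.6518, 0.1202, 0.1974]
eef_rot: [179.9, -0.0, -77.0]
contact_force: [-0.3, 0.4, 0.3]
gripper_width: 0.0437
t 35.95 pos [0.6518 0.1202 0.1974] rot [ 1.7987e+02 -3.0000e-02 -7.7010e+01] F [-0.3  0.4  0.3] w 0.0437
shift(tool) [ 0.0166 -0.005   0.1774] rotvec [ 0.0024 -0.0005 -0.0176]
```

View pics/w16.png

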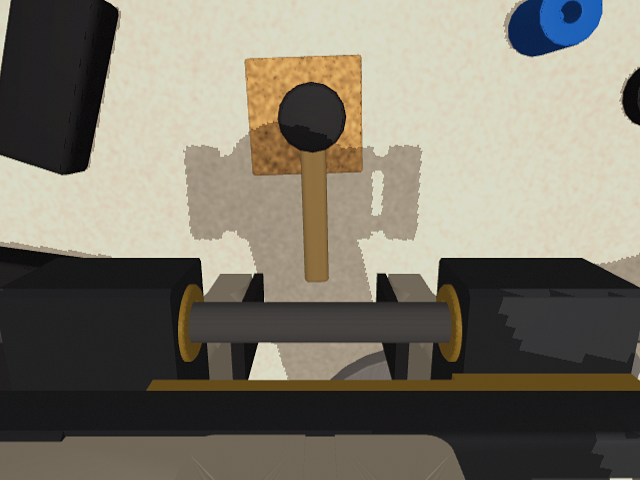

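```bash
python3 - <<'E'
from h import *
h=ray('wrist',(311.5,116.5),.074);e=ray('wrist',(316.5,279),.052);m=ray('wrist',(313.5,160),.052)
print(h,e,m,np.linalg.norm((e-h)[:2]))
d=(e-h)[:2];d/=np.linalg.norm(d);print('dir',d,np.degrees(np.arctan2(d[1],d[0])))
g=h[:2]+.052*d;print('grip',g)
need([g[0],g[1],.02],yaw=np.degrees(np.arctan2(d[1],d[0]))-180)
for c in((246,59),(361,55),(363,171),(254,175)): print('pad',ray('wrist',c,.004).round(4))
E
```

```text
[0.6709691  0.05347293 0.074     ] [0.64189112 0.16705739 0.052     ] [0.6635607  0.08159691 0.052     ] 0.11724742507393279
dir [-0.24800533  0.96875867] 104.35950950258288
grip [0.65807283 0.10384838]
t 36.0 pos [0.6519 0.1203 0.1977] rot [ 1.7989e+02 -2.0000e-02 -7.7030e+01] F [ 0.6  0.1 -0.4] w 0.0435
shift(tool) [ 0.0173 -0.0027  0.1777] rotvec [ 0.0019 -0.0004 -0.0242]
pad [0.7302 0.023  0.004 ]
pad [6.454e-01 5.000e-04 4.000e-03]
pad [0.622  0.0854 0.004 ]
pad [0.7077 0.1084 0.004 ]
```

```bash
python3 -m inch '.0173 -.0027 0 .002 0 -.024 .5;0 0 .03 0 0 0 .5;0 0 .035 0 0 0 .5;0 0 .035 0 0 0 .5;0 0 .035 0 0 0 .5;0 0 .025 0 0 0 .5;0 0 .0157 0 0 0 .5;0 0 0 0 0 0 .5;0 0 0 0 0 0 .5'
python3 - <<'E'
from h import *
need([.6581,.1038,.02],yaw=-75.64)
E
```

```text
time_s: 36.75
tcp_pos: [0.6586, 0.104, 0.0222]
eef_rot: [180.0, -0.0, -75.5]
contact_force: [0.1, 0.0, 0.6]
gripper_width: 0.0441
t 36.75 pos [0.6586 0.104  0.0222] rot [ 1.7998e+02 -4.0000e-02 -7.5540e+01] F [0.1 0.  0.6] w 0.0441
shift(tool) [0.     0.0006 0.0022] rotvec [ 0.0004 -0.0007  0.0017]
```

```bash
python3 -m inch '0 0 .001 0 0 0 0;0 0 0 0 0 0 0;0 0 0 0 0 0 0;0 0 0 0 0 0 0;0 0 0 0 0 0 0;0 0 0 0 0 0 0;0 0 0 0 0 0 0' 60
python3 - <<'E'
from h import *
need([.6581,.1038,.02],yaw=-75.64)
E
```

```text
time_s: 37.33
tcp_pos: [0.6594, 0.1045, 0.0231]
eef_rot: [-179.8, 0.0, -75.4]
contact_force: [-2.1, 0.6, 6.1]
gripper_width: 0.018
t 37.33 pos [0.6594 0.1045 0.0231] rot [-179.83    0.    -75.44] F [-2.1  0.6  6.1] w 0.018
shift(tool) [0.0004 0.0014 0.0031] rotvec [-0.0029  0.0001  0.0035]
```

```bash
python3 -m inch '0 0 -.008 0 0 0 0;0 0 -.015 0 0 0 0;0 0 -.025 0 0 0 0;0 0 -.03 0 0 0 0;0 0 -.03 0 0 0 0;0 0 -.022 0 0 0 0;0 0 -.01 0 0 0 0;0 0 0 0 0 0 0;.01 .003 0 0 0 0 0;.02 .0055 0 0 0 0 0;.03 .008 0 0 0 0 0;.03 .008 0 0 0 0 0;.03 .008 0 0 0 0 0;.02 .0055 0 0 0 0 0;.0096 .0025 0 0 0 0 0;0 0 0 0 0 0 0;0 0 0 0 0 0 0'
python3 - <<'E'
from h import *
need([.6581,.1038,.16],yaw=-75.64)
im=r.capture('wrist');cv2.imwrite('pics/w17.png',im[:,:,::-1])
im=r.capture('side');cv2.imwrite('pics/s17.png',im[:,:,::-1])
E
```

```text
time_s: 38.75
tcp_pos: [0.6561, -0.0514, 0.16]
eef_rot: [179.9, 0.0, -75.5]
contact_force: [-0.8, 0.4, -5.1]
gripper_width: 0.0177
t 38.75 pos [ 0.6561 -0.0514  0.16  ] rot [ 1.7993e+02  4.0000e-02 -7.5540e+01] F [-0.8  0.4 -5.1] w 0.0177
shift(tool) [-0.1498 -0.0407  0.    ] rotvec [0.0012 0.0007 0.0017]
```

View pics/w17.png

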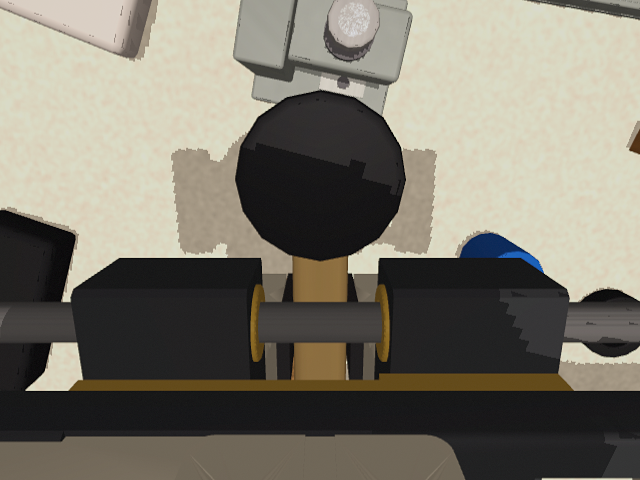

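View pics/s17.png

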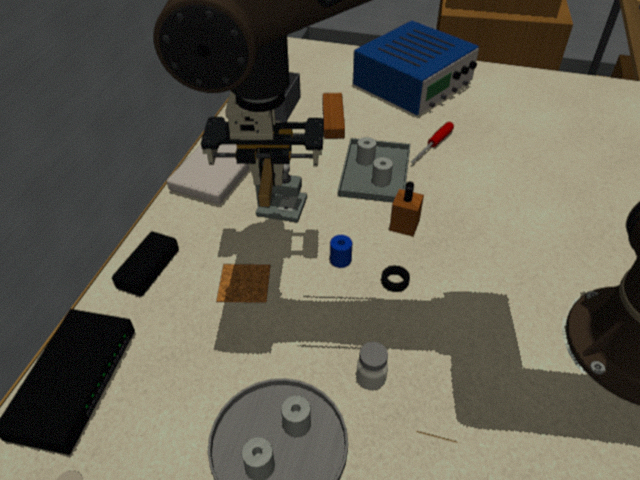

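```bash
python3 - <<'E'
from h import *
p=ray('wrist',(354,20),.11);h=ray('wrist',(320.5,176),.214)
print(p,h,h-r.get_state()['tcp_pos'],p-h)
need([p[0]-h[0]+.6561,p[1]-h[1]-.0514,.16],yaw=-75.64)
E
```

```text
[ 0.66847319 -0.16070814  0.11      ] [ 0.66891098 -0.1026404   0.214     ] [ 0.0121401  -0.05247286  0.05312668] [-0.00043779 -0.05806774 -0.104     ]
t 38.85 pos [ 0.6568 -0.0502  0.1609] rot [-1.7998e+02  3.0000e-02 -7.5440e+01] F [-0.2  0.5 -5.6] w 0.0175
shift(tool) [0.0571 0.016  0.0008] rotvec [-0.0004  0.0005  0.0036]
```

```bash
python3 -m inch '.02 .0055 0 0 0 0 0;.025 .0065 0 0 0 0 0;.0115 .0033 0 0 0 0 0;0 0 -.015 0 0 0 0;0 0 -.015 0 0 0 0;0 0 0 0 0 0 0;0 0 0 0 0 0 0;0 0 0 0 0 0 0'
python3 - <<'E'
from h import *
need([.6557,-.1095,.16],yaw=-75.54)
im=r.capture('wrist');cv2.imwrite('pics/w18.png',im[:,:,::-1])
im=r.capture('side');cv2.imwrite('pics/s18.png',im[:,:,::-1])
E
```

```text
time_s: 39.52
tcp_pos: [0.6561, -0.1084, 0.191]
eef_rot: [-179.9, 0.0, -75.4]
contact_force: [-1.7, -0.3, -5.8]
gripper_width: 0.0177
t 39.52 pos [ 0.6561 -0.1084  0.191 ] rot [-1.7994e+02  5.0000e-02 -7.5410e+01] F [-1.7 -0.3 -5.8] w 0.0177
shift(tool) [0.001  0.0007 0.031 ] rotvec [-0.0011  0.0008  0.0023]
```

View pics/s18.png

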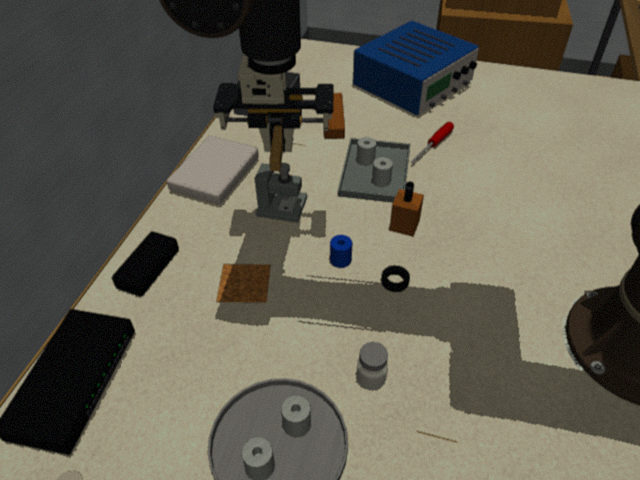

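View pics/w18.png

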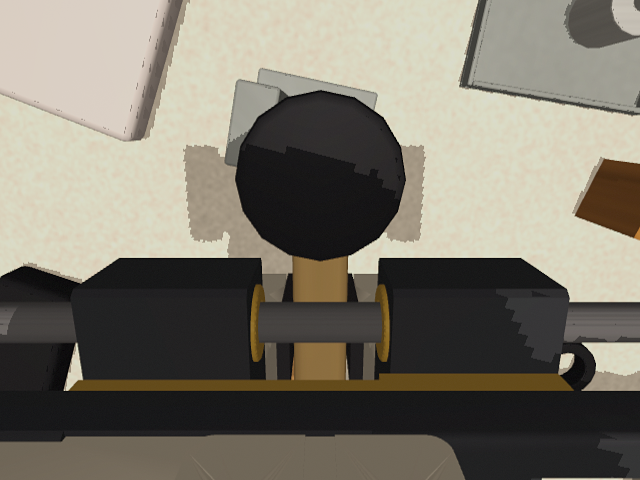

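```bash
python3 -m inch '0 0 .012 0 0 0 0;0 0 .033 0 0 0 0;0 0 .033 0 0 0 0'
```

```text
time_s: 39.87
tcp_pos: [0.6583, -0.1088, 0.1142]
eef_rot: [-179.6, -0.0, -75.4]
contact_force: [-8.8, 27.9, 39.9]
gripper_width: 0.0176
```

```bash
python3 -m inch '0 0 -.025 0 0 0 0;0 0 -.03 0 0 0 0;0 0 -.02 0 0 0 0;0 0 0 0 0 0 0;0 0 0 0 0 0 0;0 0 0 0 0 0 0'
python3 - <<'E'
from h import *
need([.6594,.1045,.16],yaw=-75.5)
im=r.capture('wrist');cv2.imwrite('pics/w19.png',im[:,:,::-1])
im=r.capture('side');cv2.imwrite('pics/s19.png',cv2.resize(im[60:240,180:420,::-1],None,fx=3,fy=3,interpolation=2))
E
```

```text
time_s: 40.37
tcp_pos: [0.6554, -0.109, 0.1868]
eef_rot: [180.0, 0.1, -75.5]
contact_force: [-1.3, 0.4, -5.7]
gripper_width: 0.0175
t 40.37 pos [ 0.6554 -0.109   0.1868] rot [ 1.7997e+02  7.0000e-02 -7.5470e+01] F [-1.3  0.4 -5.7] w 0.0175
shift(tool) [-0.2057 -0.0574  0.0271] rotvec [0.0005 0.0013 0.0005]
```

View pics/s19.png

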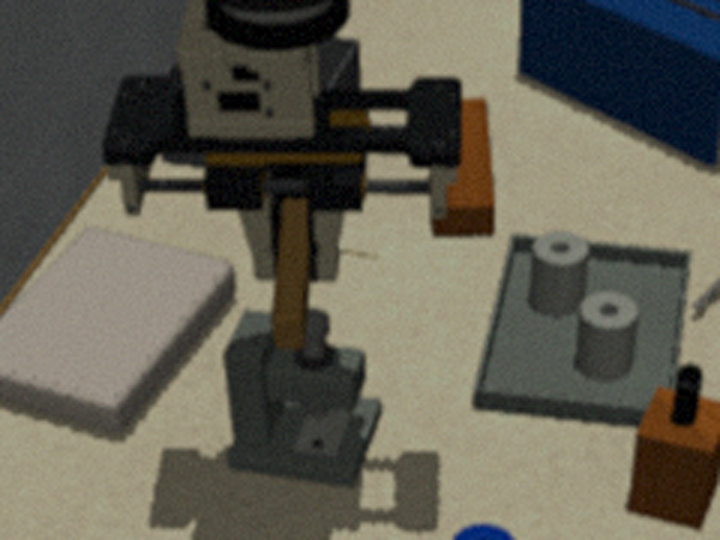

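View pics/w19.png

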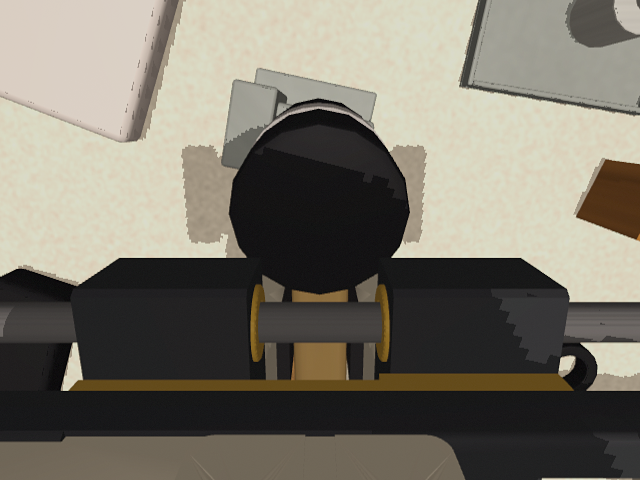

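```bash
python3 - <<'E'
from h import *
s=r.get_state();R=Ro.from_euler('xyz',s['eef_rot'],degrees=True)
for th in range(0,16,1):
    t=np.radians(th);c,sn=np.cos(t),np.sin(t)
    o=[]
    for dx in(-.022,0,.022):
        x=.052+dx;u=.035
        X=x*c-u*sn;U=x*sn+u*c
        w=s['tcp_pos']+R.apply([X,0,-.019-U]);o.append(proj('wrist',w)[1])
    x=.052;low=[(x+d)*sn-.035*c for d in(-.022,0,.022)]
    print(th,np.round(o,1),'head bottom rel grasp',np.round(low,4))
E
```

```text
0 [270.3 183.9  87.9] head bottom rel grasp [-0.035 -0.035 -0.035]
1 [273.3 187.1  90.4] head bottom rel grasp [-0.0345 -0.0341 -0.0337]
2 [276.3 190.3  93.1] head bottom rel grasp [-0.0339 -0.0332 -0.0324]
3 [279.4 193.6  95.9] head bottom rel grasp [-0.0334 -0.0322 -0.0311]
4 [282.5 197.   98.8] head bottom rel grasp [-0.0328 -0.0313 -0.0298]
5 [285.6 200.5 102. ] head bottom rel grasp [-0.0323 -0.0303 -0.0284]
6 [288.7 204.1 105.3] head bottom rel grasp [-0.0317 -0.0294 -0.0271]
7 [291.9 207.8 108.8] head bottom rel grasp [-0.0311 -0.0284 -0.0257]
8 [295.1 211.7 112.5] head bottom rel grasp [-0.0305 -0.0274 -0.0244]
9 [298.4 215.6 116.4] head bottom rel grasp [-0.0299 -0.0264 -0.023 ]
10 [301.6 219.6 120.5] head bottom rel grasp [-0.0293 -0.0254 -0.0216]
11 [304.9 223.7 124.8] head bottom rel grasp [-0.0286 -0.0244 -0.0202]
12 [308.2 227.9 129.2] head bottom rel grasp [-0.028  -0.0234 -0.0188]
13 [311.6 232.1 133.9] head bottom rel grasp [-0.0274 -0.0224 -0.0175]
14 [314.9 236.5 138.7] head bottom rel grasp [-0.0267 -0.0214 -0.0161]
15 [318.2 241.  143.7] head bottom rel grasp [-0.026  -0.0203 -0.0147]
```

```bash
python3 - <<'E'
from h import *
s=r.get_state();R=Ro.from_euler('xyz',s['eef_rot'],degrees=True)
im=cv2.imread('pics/w19.png');cv2.imwrite('pics/w19c.png',im[80:310,200:440])
for th in (-1,0,1,5,6,7,8,9,10,11):
    t=np.radians(th);c,sn=np.cos(t),np.sin(t)
    o=[]
    for dx in(-.022,0,.022):
        x=.052+dx;u=.035
        X=x*c-u*sn;U=x*sn+u*c
        w=s['tcp_pos']+R.apply([X,0,-.019-U+.0028]);o.append(proj('wrist',w)[1])
    print(th,np.round(o,1))
E
```

```text
-1 [263.8 179.4  86.5]
0 [266.7 182.3  88.8]
1 [269.6 185.4  91.2]
5 [281.5 198.4 102.5]
6 [284.6 201.9 105.8]
7 [287.7 205.5 109.2]
8 [290.8 209.2 112.8]
9 [294.  213.  116.6]
10 [297.2 216.9 120.5]
11 [300.3 220.9 124.6]
```

View pics/w19c.png

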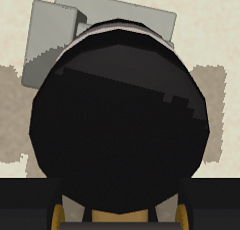

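```bash
python3 -m inch '-.02 -.0055 0 0 0 0 0;-.03 -.008 0 0 0 0 0;-.03 -.008 0 0 0 0 0;-.01 -.003 0 0 0 0 0;0 0 0 0 0 0 0;0 0 0 0 0 0 0'
python3 - <<'E'
from h import *
im=r.capture('wrist');cv2.imwrite('pics/w20.png',im[:,:,::-1])
im=r.capture('side');a=im[150:230,240:320,::-1]
b=cv2.imread('pics/side0.png')[150:230,240:320]
cv2.imwrite('pics/s20.png',cv2.resize(cv2.convertScaleAbs(np.hstack([b,a]),alpha=1.4),None,fx=5,fy=5,interpolation=2))
need([.6594,.1045,.16],yaw=-75.5)
E
```

```text
time_s: 40.97
tcp_pos: [0.6572, -0.0154, 0.1879]
eef_rot: [-180.0, 0.0, -75.4]
contact_force: [0.3, -0.1, -4.2]
gripper_width: 0.0177
t 41.07 pos [ 0.6573 -0.0166  0.1883] rot [-1.7997e+02 -1.0000e-02 -7.5460e+01] F [-0.1  0.  -4.6] w 0.0178
shift(tool) [-0.1167 -0.0324  0.0283] rotvec [-0.0005 -0.0001  0.0007]
```

View pics/s20.png

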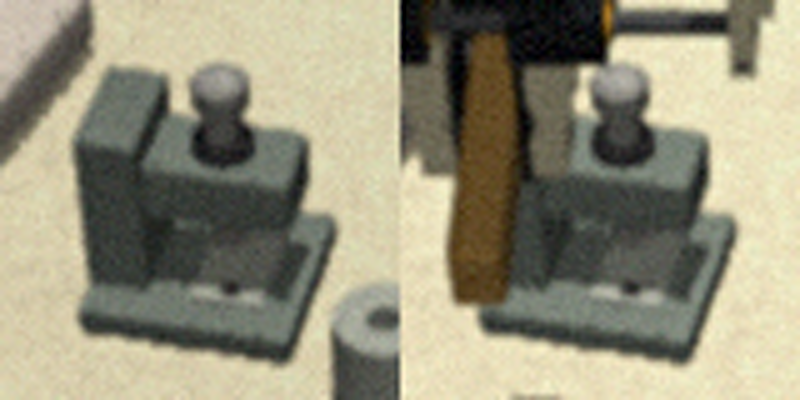

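View pics/w20.png

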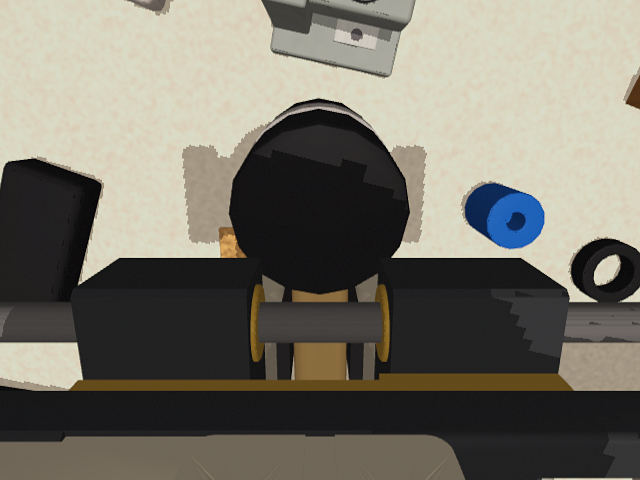

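```bash
cat >> h.py <<'E'
def need2(pos,th,yaw=-75.5):
    s=r.get_state();R=Ro.from_euler('xyz',s['eef_rot'],degrees=True)
    T=Ro.from_euler('xyz',[180,0,yaw],degrees=True)*Ro.from_rotvec([0,-np.radians(th),0])
    print('t',round(s['time_s'],2),'pos',np.round(s['tcp_pos'],4),'F',np.round(s['contact_force'],1),'w',round(s['gripper_width'],4))
    print('shift(tool)',np.round(R.inv().apply(np.array(pos)-s['tcp_pos']),4),'rotvec',np.round((R.inv()*T).as_rotvec(),4))
E
python3 -m inch '0 0 0 0 -.06 0 0;0 0 0 0 -.06 0 0;0 0 0 0 -.055 0 0;0 0 0 0 0 0 0;0 0 0 0 0 0 0;0 0 0 0 0 0 0'
python3 - <<'E'
from h import *
need2([.6547,-.1072,.191],10)
im=r.capture('wrist');cv2.imwrite('pics/w21.png',im[:,:,::-1])
im=r.capture('side');cv2.imwrite('pics/s21.png',cv2.resize(im[80:280,180:380,::-1],None,fx=3,fy=3,interpolation=2))
E
```

```text
time_s: 41.57
tcp_pos: [0.6575, -0.0171, 0.1887]
eef_rot: [-179.9, 9.9, -75.5]
contact_force: [-0.3, 0.5, -6.1]
gripper_width: 0.0177
t 41.57 pos [ 0.6575 -0.0171  0.1887] F [-0.3  0.5 -6.1] w 0.0177
shift(tool) [ 0.0848  0.0252 -0.0172] rotvec [-0.0014 -0.0009 -0.0003]
```

View pics/s21.png

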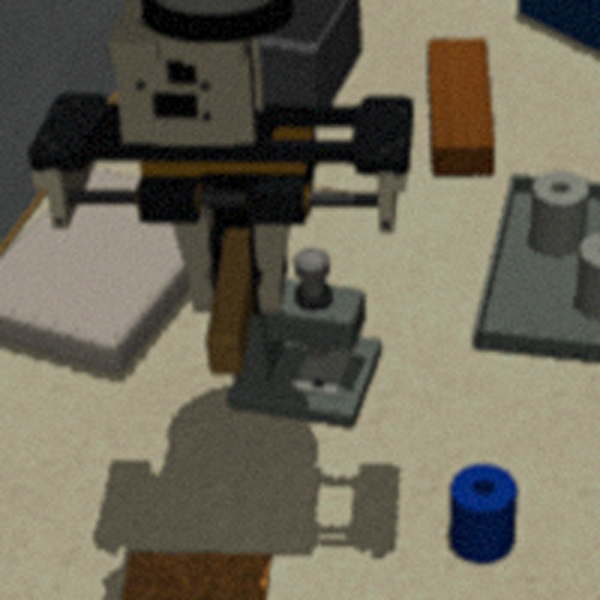

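View pics/w21.png

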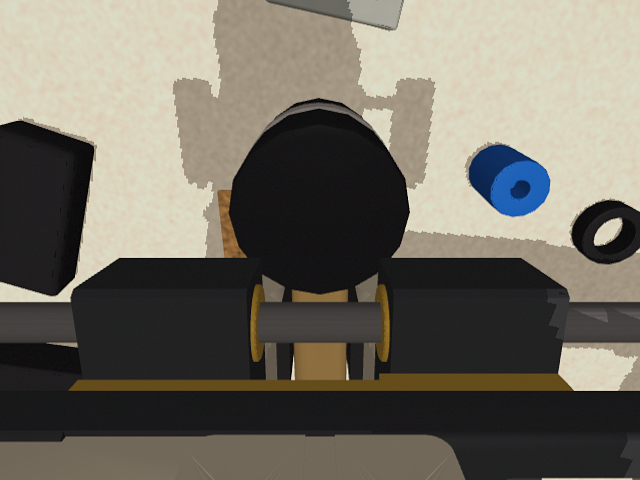

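```bash
python3 -m inch '.015 .0045 -.003 0 0 0 0;.026 .0077 -.0053 0 0 0 0;.026 .0077 -.0053 0 0 0 0;.0178 .0053 -.0036 0 0 0 0;0 0 0 0 0 0 0;0 0 0 0 0 0 0;0 0 0 0 0 0 0'
python3 - <<'E'
from h import *
need2([.6547,-.1072,.191],10)
E
```

```text
time_s: 42.25
tcp_pos: [0.6549, -0.1057, 0.1912]
eef_rot: [-179.9, 10.0, -75.4]
contact_force: [-0.1, -0.7, -4.9]
gripper_width: 0.0175
t 42.25 pos [ 0.6549 -0.1057  0.1912] F [-0.1 -0.7 -4.9] w 0.0175
shift(tool) [ 0.0014  0.0005 -0.0001] rotvec [-0.0017  0.0004  0.0015]
```

```bash
python3 -m inch '.0034 .0005 .0128 0 0 0 0;.0059 0 .0335 0 0 0 0;.0059 0 .0335 0 0 0 0'
python3 -m inch '-.0017 0 -.0098 0 0 0 0'
python3 -m inch '-.0052 0 -.0295 0 0 0 0;-.0052 0 -.0295 0 0 0 0;0 0 0 0 0 0 0;0 0 0 0 0 0 0'
python3 - <<'E'
from h import *
need2([.6594,.1045,.19],10)
im=r.capture('wrist');cv2.imwrite('pics/w22.png',im[:,:,::-1])
E
```

```text
time_s: 42.5
tcp_pos: [0.657, -0.106, 0.1112]
eef_rot: [-179.5, 9.9, -75.3]
contact_force: [-3.4, 22.8, 36.2]
gripper_width: 0.0175
time_s: 42.58
tcp_pos: [0.6541, -0.1047, 0.1142]
eef_rot: [180.0, 10.2, -75.4]
contact_force: [-0.8, 2.9, -3.3]
gripper_width: 0.018
time_s: 42.92
tcp_pos: [0.656, -0.1064, 0.1813]
eef_rot: [-179.7, 10.0, -75.3]
contact_force: [0.1, -0.0, -6.6]
gripper_width: 0.0176
t 42.92 pos [ 0.656  -0.1064  0.1813] F [ 0.1 -0.  -6.6] w 0.0176
shift(tool) [-0.2015 -0.0566  0.0269] rotvec [-0.0054 -0.0006  0.0033]
```

View pics/w22.png

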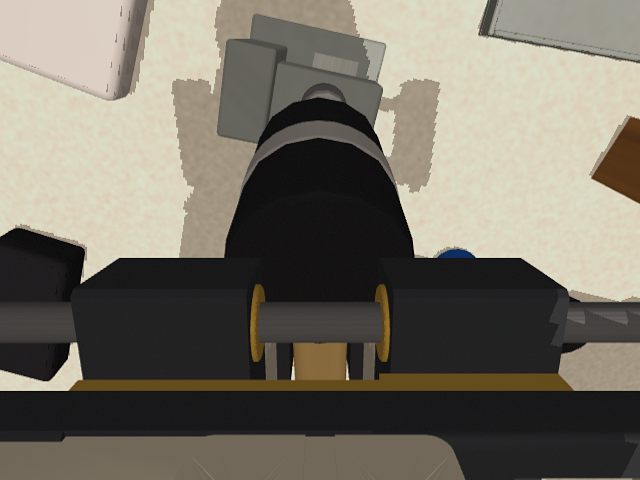

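```bash
python3 - <<'E'
from h import *
s=r.get_state();R=Ro.from_euler('xyz',s['eef_rot'],degrees=True)
for th in (0,10,16,18,20,22,24,26,28,30,32):
    t=np.radians(th);c,sn=np.cos(t),np.sin(t)
    o=[]
    for x,u in((.074,.035),(.074,0),(.074,-.035),(.030,.035)):
        X=x*c-u*sn;U=x*sn+u*c
        o.append(proj('wrist',s['tcp_pos']+R.apply([X,0,-.019-U+.0028]))[1])
    print(th,np.round(o,1))
im=cv2.imread('pics/w22.png');cv2.imwrite('pics/w22c.png',cv2.resize(cv2.convertScaleAbs(im[80:310,200:440],alpha=3),None,fx=3,fy=3))
E
```

```text
0 [ 89.3  97.2 101.9 267. ]
10 [121.   99.   86.  297.5]
16 [148.6 104.3  78.4 316.8]
18 [159.3 107.   76.2 323.4]
20 [170.7 110.1  74.4 329.9]
22 [182.9 113.6  72.7 336.5]
24 [195.7 117.7  71.3 343. ]
26 [209.3 122.2  70.2 349.5]
28 [223.5 127.3  69.5 355.9]
30 [238.4 132.9  69.  362.3]
32 [253.8 139.   68.9 368.5]
```

View pics/w22c.png

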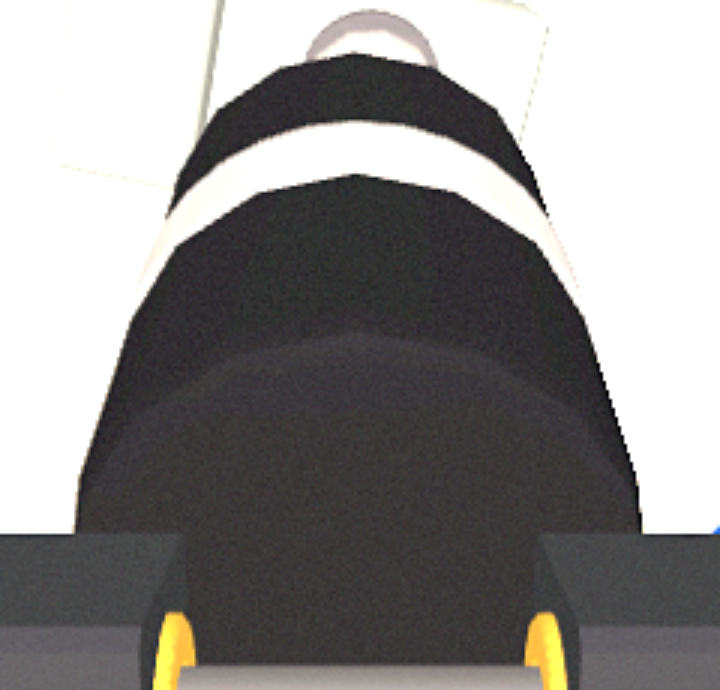

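```bash
python3 - <<'E'
from h import *
from scipy.optimize import least_squares
s=r.get_state();R=Ro.from_euler('xyz',s['eef_rot'],degrees=True);P=r.camera_params('wrist')
def rows(p,pts):
    th,L,v=p;t=np.radians(th);c,sn=np.cos(t),np.sin(t);o=[]
    for dx,u in pts:
        x=L+dx;uu=u-v
        o.append(proj('wrist',s['tcp_pos']+R.apply([x*c-uu*sn,0,-.019-(x*sn+uu*c)]))[1])
    return np.array(o)
def fit(pts,obs,x0):
    r_=least_squares(lambda p:np.r_[rows(p,pts)-obs,(p[2]-.0028)/.002*1,(p[1]-.052)/.004],x0,x_scale=[1,.01,.01]);print(np.round(r_.x,4),np.round(rows(r_.x,pts)-obs,1))
fit([(.022,.035),(-.022,.035)],np.array([91,261]),[0,.052,.003])
fit([(.022,.035),(-.022,.035),(.022,-.035)],np.array([124,293,98]),[10,.052,.003])
fit([(.022,.035),(.022,0),(.022,-.035)],np.array([191.7,129,98]),[24,.052,.003])
E
```

```text
[-6.253e+00  4.910e-02  3.200e-03] [-0.1  0.1]
[7.3236e+00 4.8500e-02 5.9000e-03] [-0.5  0.5  0. ]
[1.79444e+01 4.50000e-02 1.10000e-03] [-1.   2.5 -1.7]
```

```bash
python3 -m inch '-.015 -.0045 .002 0 0 0 0;-.028 -.0081 .0038 0 0 0 0;-.03 -.0081 .0038 0 0 0 0;-.03 -.0081 .0038 0 0 0 0;-.03 -.0081 .0038 0 0 0 0;-.03 -.0081 .0038 0 0 0 0;-.025 -.0071 .0038 0 0 0 0;-.0135 -.0045 .002 0 0 0 0;0 0 0 0 -.05 0 0;0 0 0 0 -.1 0 0;0 0 0 0 -.077 0 0;0 0 0 0 0 0 0;0 0 0 0 0 0 0;0 0 0 0 0 0 0'
python3 - <<'E'
from h import *
need2([.6594,.1045,.19],23)
im=r.capture('wrist');cv2.imwrite('pics/w23.png',im[:,:,::-1])
im=r.capture('side');cv2.imwrite('pics/s23.png',cv2.resize(im[120:320,140:340,::-1],None,fx=3,fy=3,interpolation=2))
E
```

```text
time_s: 44.13
tcp_pos: [0.6582, 0.1031, 0.1873]
eef_rot: [180.0, 23.0, -75.5]
contact_force: [0.2, 0.7, -4.5]
gripper_width: 0.0175
t 44.13 pos [0.6582 0.1031 0.1873] F [ 0.2  0.7 -4.5] w 0.0175
shift(tool) [-0.0021 -0.0015 -0.0021] rotvec [ 0.0001 -0.0007  0.0002]
```

View pics/s23.png

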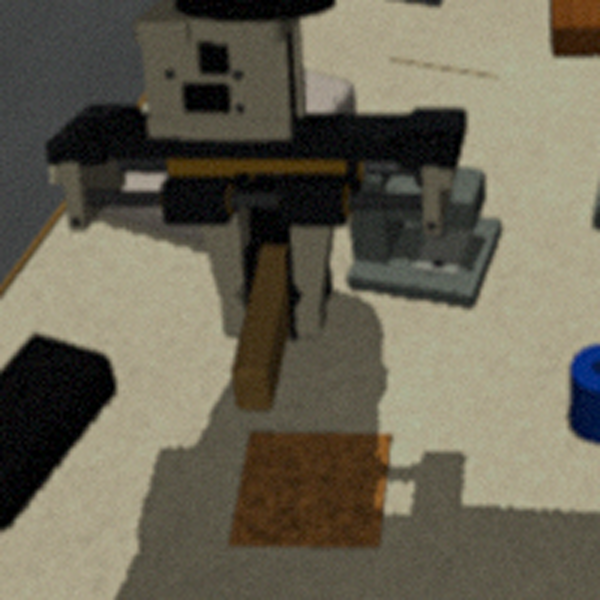

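View pics/w23.png

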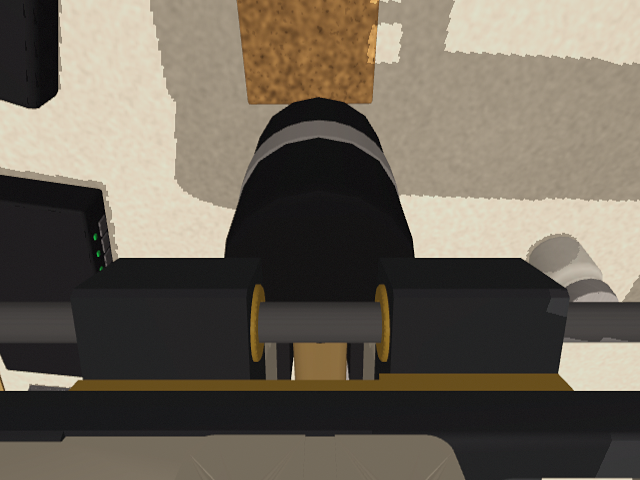

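```bash
python3 - <<'E'
from h import *
s=r.get_state();R=Ro.from_euler('xyz',s['eef_rot'],degrees=True)
f=np.array([.25,-.968,0]);up=np.array([0,0,1.]);G=s['tcp_pos']+R.apply([0,0,-.019])
for th in (-10,-6,-3,0,3,6,10):   # + = head up
    t=np.radians(th);F=f*np.cos(t)+up*np.sin(t);U=up*np.cos(t)-f*np.sin(t)
    for L in(.068,.075):
        e=G-F*L-U*.0028
        print(th,L,'endtop',proj('side',e+.013*U).round(1),'endbot',proj('side',e-.013*U).round(1))
im=cv2.imread('pics/s23.png');cv2.imwrite('pics/s23c.png',cv2.resize(im[230:430,200:340],None,fx=4,fy=4,interpolation=2))
E
```

```text
-10 0.068 endtop [222.1 239.2] endbot [223.9 254. ]
-10 0.075 endtop [221.2 242.2] endbot [223.1 256.9]
-6 0.068 endtop [222.3 242.2] endbot [224.4 256.1]
-6 0.075 endtop [221.5 245.4] endbot [223.6 259.3]
-3 0.068 endtop [222.6 244.3] endbot [224.8 257.5]
-3 0.075 endtop [221.8 247.7] endbot [224.  260.9]
0 0.068 endtop [222.8 246.4] endbot [225.2 258.8]
0 0.075 endtop [222.1 250. ] endbot [224.4 262.3]
3 0.068 endtop [223.1 248.4] endbot [225.6 259.9]
3 0.075 endtop [222.4 252.1] endbot [224.9 263.7]
6 0.068 endtop [223.4 250.2] endbot [226. 261.]
6 0.075 endtop [222.8 254.1] endbot [225.3 264.9]
10 0.068 endtop [223.8 252.5] endbot [226.5 262.2]
10 0.075 endtop [223.2 256.6] endbot [226.  266.2]
```

View pics/s23c.png

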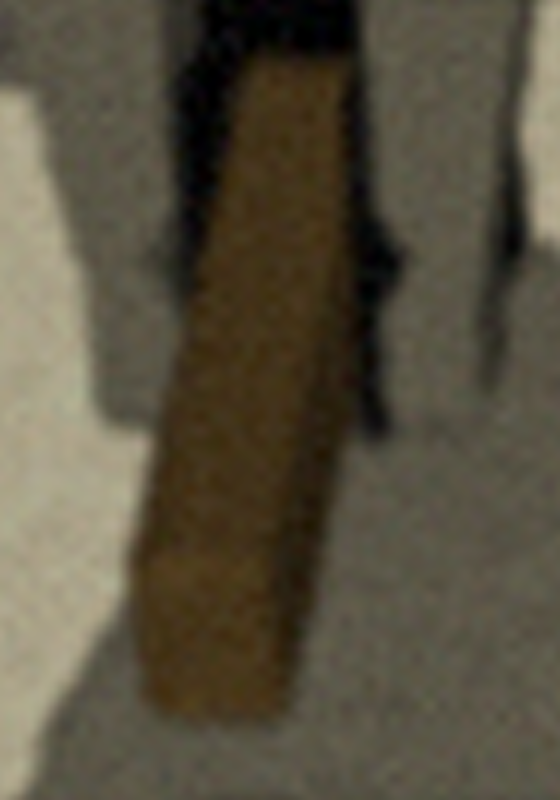

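```bash
python3 -m inch '0 0 0 0 .07 0 0;0 0 0 0 0 0 0;0 0 0 0 0 0 0;0 0 0 0 0 0 0'
python3 - <<'E'
from h import *
need2([.6575,.108,.045],19)
E
```

```text
time_s: 44.57
tcp_pos: [0.6581, 0.1045, 0.1889]
eef_rot: [-179.9, 19.1, -75.3]
contact_force: [-0.8, -0.4, -5.5]
gripper_width: 0.0176
t 44.57 pos [0.6581 0.1045 0.1889] F [-0.8 -0.4 -5.5] w 0.0176
shift(tool) [0.0437 0.     0.1371] rotvec [-0.0012  0.0013  0.0032]
```

```bash
python3 -m inch '.0047 0 .0151 0 0 .003 0;.0094 0 .029 0 0 0 0;.0098 0 .031 0 0 0 0;.0098 0 .031 0 0 0 0;.007 0 .021 0 0 0 0;.003 0 .01 0 0 0 0;0 0 0 0 0 0 0;0 0 0 0 0 0 0;0 0 0 0 0 0 0'
python3 - <<'E'
from h import *
need2([.6575,.108,.03],19)
im=r.capture('wrist');cv2.imwrite('pics/w24.png',im[:,:,::-1])
im=r.capture('side');cv2.imwrite('pics/s24.png',cv2.resize(im[180:350,160:330,::-1],None,fx=3.5,fy=3.5,interpolation=2))
im=r.capture('top');cv2.imwrite('pics/t24.png',im[:,:,::-1])
E
```

```text
time_s: 45.32
tcp_pos: [0.6595, 0.1068, 0.0468]
eef_rot: [-179.7, 19.0, -75.5]
contact_force: [0.2, -0.9, -4.3]
gripper_width: 0.0178
t 45.32 pos [0.6595 0.1068 0.0468] F [ 0.2 -0.9 -4.3] w 0.0178
shift(tool) [0.0039 0.0017 0.0164] rotvec [-0.0045 -0.     -0.0003]
```

View pics/s24.png

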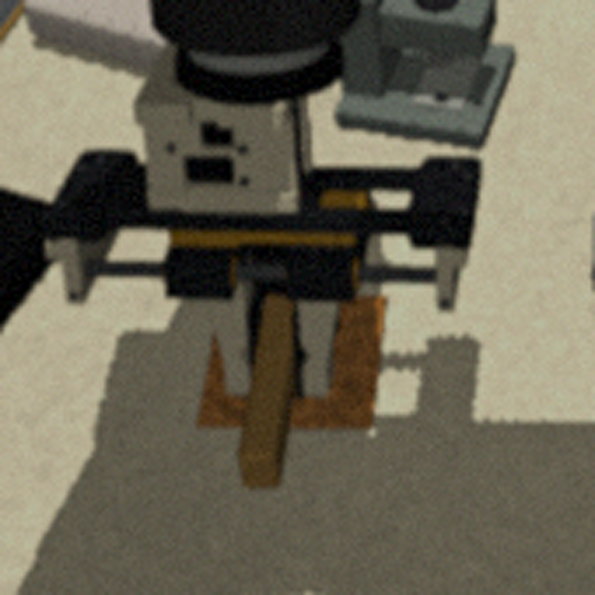

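View pics/w24.png

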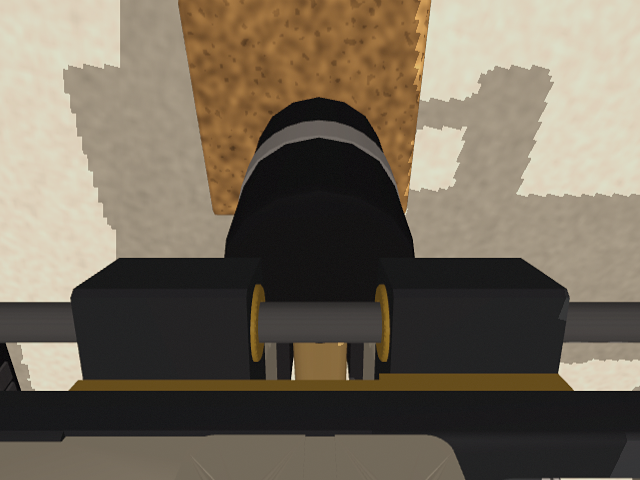

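```bash
python3 - <<'E'
from h import *
s=r.get_state();R=Ro.from_euler('xyz',s['eef_rot'],degrees=True)
f=np.array([.25,-.968,0]);up=np.array([0,0,1.]);G=s['tcp_pos']+R.apply([0,0,-.019])
for th in (-6,-3,0,3,6,10): 
    t=np.radians(th);F=f*np.cos(t)+up*np.sin(t);U=up*np.cos(t)-f*np.sin(t)
    for L in(.068,.075):
        e=G-F*L-U*.0028
        a=proj('side',e+.013*U);b=proj('side',e-.013*U)
        print(th,L,(a-[160,180])*3.5,(b-[160,180])*3.5)
im=cv2.imread('pics/s24.png');cv2.imwrite('pics/s24c.png',cv2.resize(im[280:500,200:340],None,fx=4,fy=3.5,interpolation=2))
E
```

```text
-6 0.068 [254.18153424 440.23398869] [259.95621855 479.42900812]
-6 0.075 [251.86074268 451.56185528] [257.71247299 490.78476181]
-3 0.068 [254.84312511 446.41508888] [261.01727615 483.16851554]
-3 0.075 [252.6181956  458.30037268] [258.87065371 495.03360807]
0 0.068 [255.56726829 452.29481573] [262.1179338  486.51047681]
0 0.075 [253.44420325 464.69483572] [260.073528  498.8430725]
3 0.068 [256.35117923 457.85618877] [263.25441807 489.44862002]
3 0.075 [254.33550835 470.72689059] [261.31686301 502.20608197]
6 0.068 [257.19188693 463.08365339] [264.42290645 491.97817868]
6 0.075 [255.28865172 476.37985975] [262.59637276 505.11728614]
10 0.068 [258.39573434 469.51005638] [266.02401229 494.7098616 ]
10 0.075 [256.6493909  483.30185072] [264.35119258 508.2899786 ]
```

View pics/s24c.png

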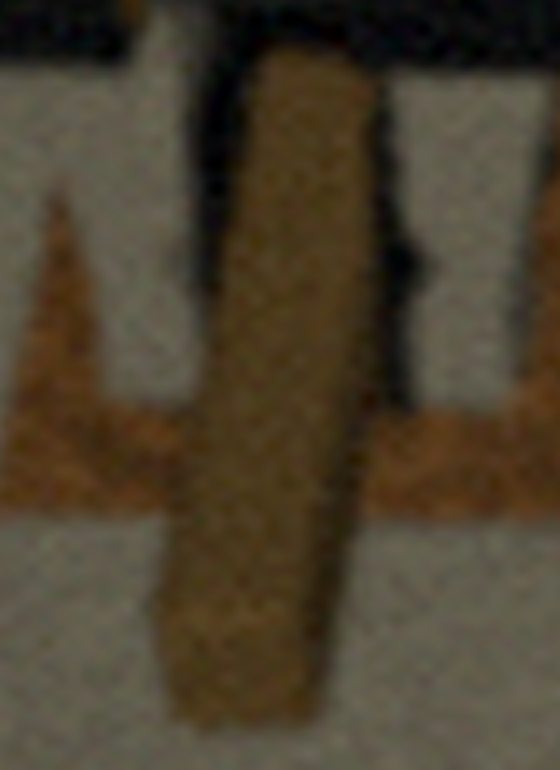

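```bash
python3 -m inch '.0033 0 .0095 0 0 0 0;.0026 0 .0076 0 0 0 0;.0007 0 .0019 0 0 0 0;0 0 0 0 0 0 0;0 0 0 0 0 0 0'
python3 -m inch '.0003 0 .001 0 0 0 0;.0003 0 .001 0 0 0 0;0 0 0 0 0 0 0'
```

```text
time_s: 45.88
tcp_pos: [0.6577, 0.1066, 0.0241]
eef_rot: [180.0, 19.0, -75.6]
contact_force: [0.0, -0.7, -6.2]
gripper_width: 0.0174
time_s: 46.13
tcp_pos: [0.6579, 0.1069, 0.0225]
eef_rot: [-179.9, 19.0, -75.6]
contact_force: [-0.0, 0.0, -4.6]
gripper_width: 0.0177
```

```bash
python3 -m inch '.0003 0 .001 0 0 0 0;.0003 0 .001 0 0 0 0;0 0 0 0 0 0 0'
python3 - <<'E'
from h import *
im=r.capture('side');cv2.imwrite('pics/s25.png',cv2.resize(im[180:350,160:330,::-1],None,fx=3.5,fy=3.5,interpolation=2))
im=r.capture('wrist');cv2.imwrite('pics/w25.png',im[:,:,::-1])
E
```

```text
time_s: 46.38
tcp_pos: [0.6581, 0.1069, 0.0207]
eef_rot: [-179.9, 19.0, -75.6]
contact_force: [-0.1, 0.9, -4.5]
gripper_width: 0.0175
```

View pics/s25.png

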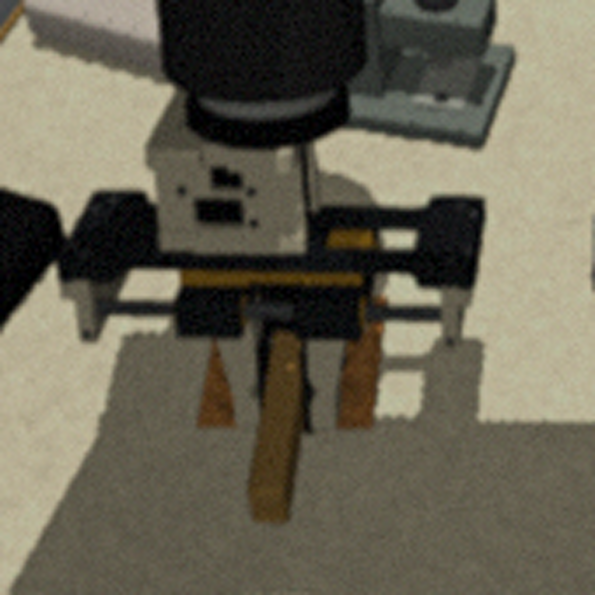

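View pics/w25.png

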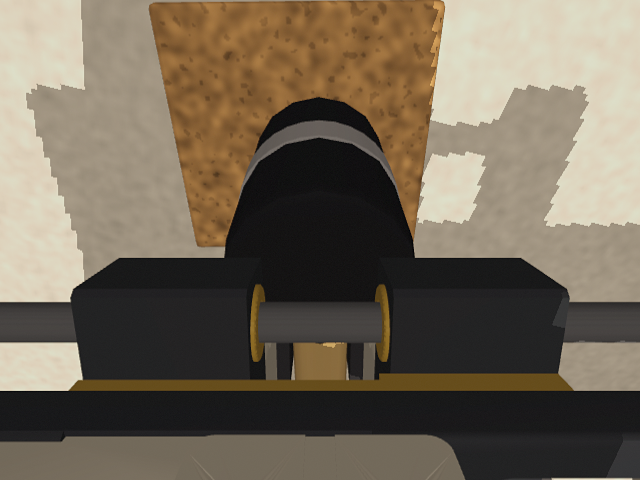

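```bash
python3 - <<'E'
from h import *
f=np.array([.25,-.968])
for z in(.004,.01): q=ray('wrist',(318.5,98),z);print(z,q,q[:2]-.022*f)
print(ray('wrist',(152,4),.004),ray('wrist',(442,1),.004),ray('wrist',(198,247),.004))
E
python3 -m inch '.0003 0 .001 0 0 0 0;.0003 0 .001 0 0 0 0;0 0 0 0 0 0 0'
python3 -m inch '.0003 0 .001 0 0 0 0;.0003 0 .001 0 0 0 0;0 0 0 0 0 0 0'
```

```text
0.004 [0.67534484 0.03619872 0.004     ] [0.66984484 0.05749472]
0.01 [0.67575806 0.03450291 0.01      ] [0.67025806 0.05579891]
[0.73001294 0.0216317  0.004     ] [ 6.47060834e-01 -4.75608815e-04  4.00000000e-03] [0.70818237 0.10735271 0.004     ]
time_s: 46.73
tcp_pos: [0.6582, 0.1071, 0.0203]
eef_rot: [-179.9, 19.0, -75.5]
contact_force: [-3.8, 0.9, 8.5]
gripper_width: 0.0172
time_s: 46.98
tcp_pos: [0.6583, 0.1073, 0.02]
eef_rot: [-179.8, 19.0, -75.4]
contact_force: [-8.7, 1.3, 19.3]
gripper_width: 0.0175
```

```bash
python3 -m inch '-.0004 0 -.0012 0 0 0 0;0 0 0 0 0 0 0'
python3 -m inch '0 0 0 0 0 0 .25;0 0 0 0 0 0 .3;0 0 0 0 0 0 .5;0 0 0 0 0 0 .5;0 0 0 0 0 0 .5;0 0 0 0 0 0 .5'
python3 - <<'E'
from h import *
need2([.6583,.1073,.16],19)
im=r.capture('side');cv2.imwrite('pics/s26.png',cv2.resize(im[180:350,160:330,::-1],None,fx=3.5,fy=3.5,interpolation=2))
im=r.capture('wrist');cv2.imwrite('pics/w26.png',im[:,:,::-1])
E
```

```text
time_s: 47.15
tcp_pos: [0.6583, 0.1072, 0.0202]
eef_rot: [-179.8, 19.0, -75.5]
contact_force: [-5.2, 0.4, 13.3]
gripper_width: 0.0178
time_s: 47.65
tcp_pos: [0.6595, 0.1072, 0.0194]
eef_rot: [-179.7, 19.0, -75.5]
contact_force: [0.6, -0.6, 6.7]
gripper_width: 0.0427
t 47.65 pos [0.6595 0.1072 0.0194] F [ 0.6 -0.6  6.7] w 0.0427
shift(tool) [-0.0461  0.0005 -0.1328] rotvec [-0.0048 -0.0004  0.0002]
```

View pics/s26.png

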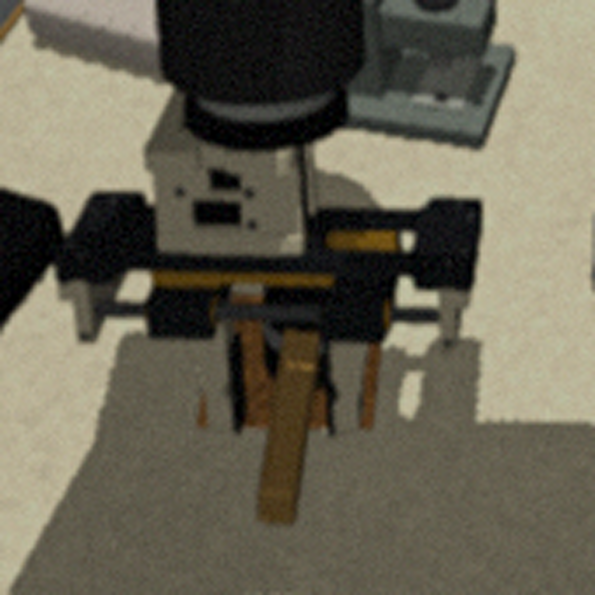

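View pics/w26.png

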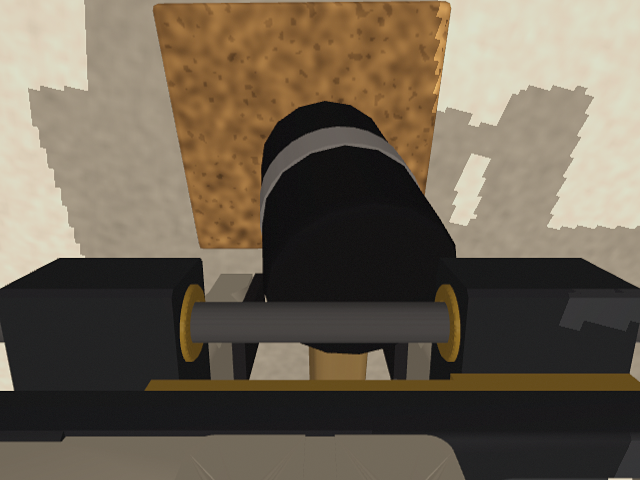

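```bash
python3 - <<'E'
import cv2
im=cv2.imread('pics/s26.png');a=cv2.resize(cv2.convertScaleAbs(im[300:540,190:400],alpha=1.8),None,fx=2.5,fy=2.5,interpolation=2)
cv2.imwrite('pics/s26c.png',a)
im=cv2.imread('pics/w26.png');cv2.imwrite('pics/w26c.png',cv2.resize(cv2.convertScaleAbs(im[80:400,180:500],alpha=3),None,fx=1.8,fy=1.8))
E
```

```text
(no output)
```

View pics/s26c.png

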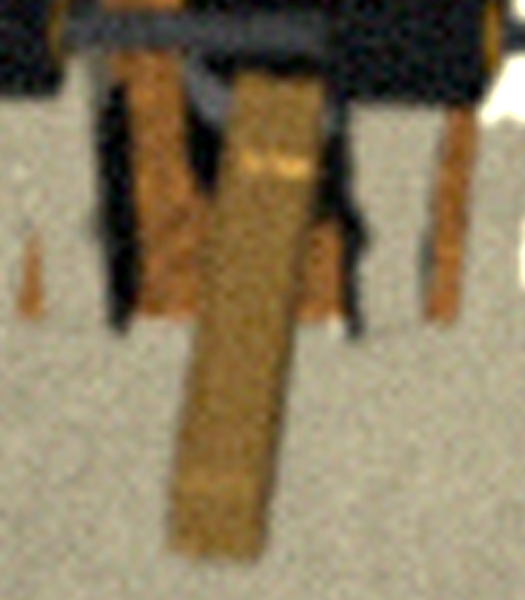

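View pics/w26c.png

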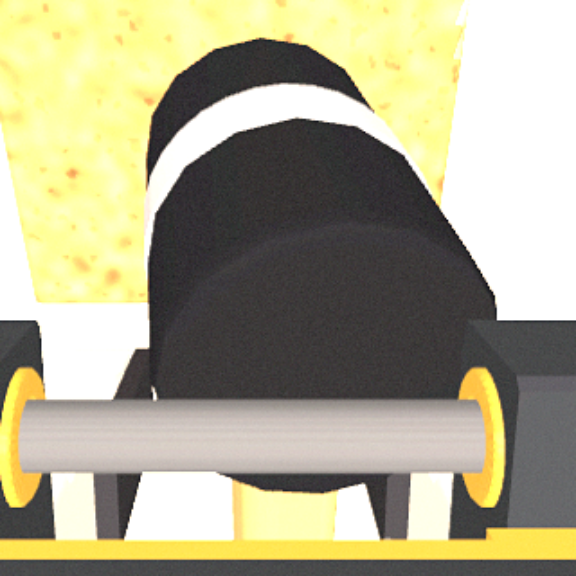

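```bash
python3 -m inch '-.0007 0 -.002 0 0 0 .5;-.0007 0 -.002 0 0 0 .5;0 0 0 0 0 0 .5'
python3 - <<'E'
from h import *
im=r.capture('wrist');cv2.imwrite('pics/w27.png',im[:,:,::-1])
E
```

```text
time_s: 48.0
tcp_pos: [0.658, 0.107, 0.0223]
eef_rot: [-179.9, 19.0, -75.6]
contact_force: [-0.5, -0.3, -0.0]
gripper_width: 0.0439
```

View pics/w27.png

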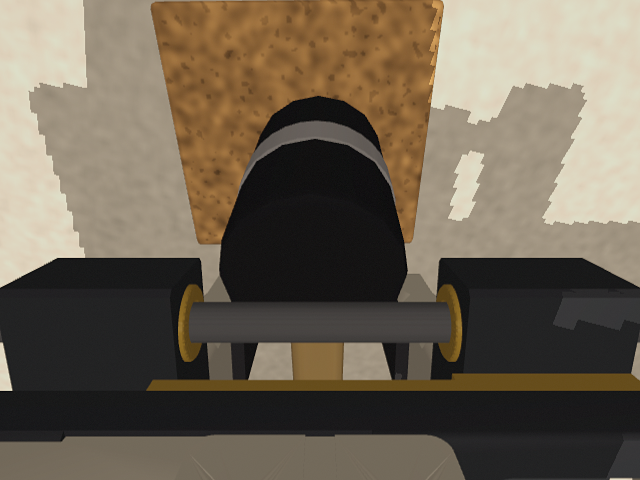

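```bash
python3 -m inch '-.002 0 -.006 0 0 0 .5;-.005 0 -.014 0 0 0 .5;-.008 0 -.024 0 0 0 .5;-.01 0 -.029 0 0 0 .5;-.01 0 -.029 0 0 0 .5;-.008 0 -.024 0 0 0 .5;0 0 0 0 0 0 .5;0 0 0 0 0 0 .5'
python3 - <<'E'
from h import *
need2([.6583,.1073,.16],0)
for c in('wrist','side','top'):
  im=r.capture(c);cv2.imwrite(f'pics/{c}28.png',im[:,:,::-1])
E
```

```text
time_s: 48.72
tcp_pos: [0.659, 0.1068, 0.1587]
eef_rot: [-179.6, 19.0, -75.5]
contact_force: [-0.6, -0.2, -0.7]
gripper_width: 0.0438
t 48.72 pos [0.659  0.1068 0.1587] F [-0.6 -0.2 -0.7] w 0.0438
shift(tool) [-0.0011  0.0005 -0.001 ] rotvec [-0.0065  0.3315 -0.0007]
```

View pics/wrist28.png

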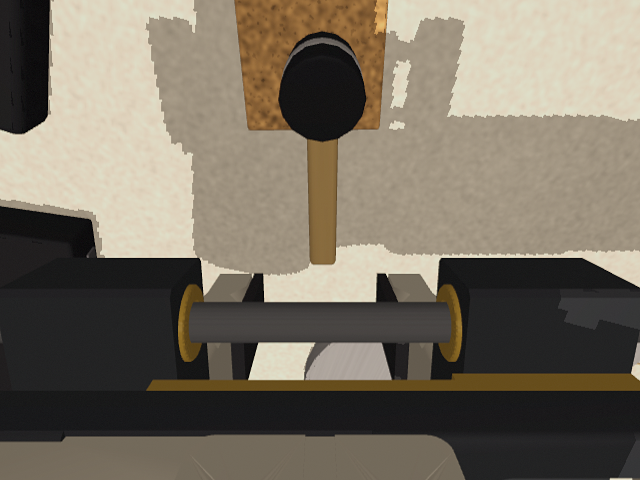

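View pics/side28.png

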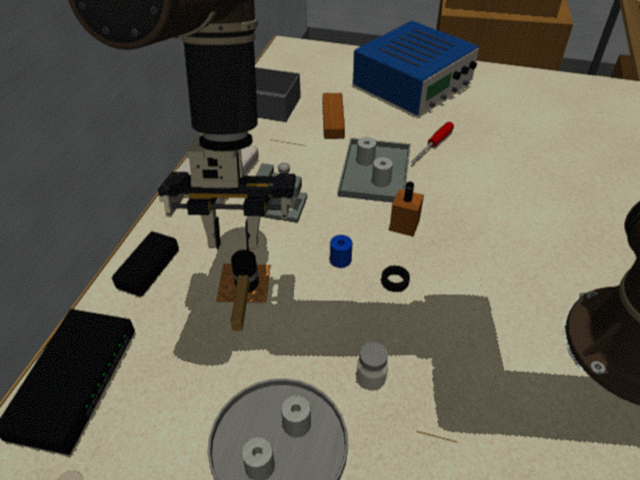

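```bash
python3 -m inch '-.01 0 -.03 0 0 0 .5;-.01 0 -.03 0 0 0 .5;0 0 0 0 .1 0 .5;0 0 0 0 .1 0 .5;0 0 0 0 .1 0 .5;-.03 0 0 0 0 0 .5;-.03 0 0 0 0 0 .5;0 0 0 0 0 0 .5;0 0 0 0 0 0 .5'
python3 - <<'E'
from h import *
for c in('side','top'):
  im=r.capture(c);cv2.imwrite(f'pics/{c}29.png',im[:,:,::-1])
for n in('jar','tape'):
  for cam in('side',):
    for d in r.recognise(n,cam)[:1]: print(n,d)
E
```

```text
time_s: 49.62
tcp_pos: [0.6421, 0.1656, 0.219]
eef_rot: [179.9, 1.8, -75.5]
contact_force: [-0.4, -0.5, -0.2]
gripper_width: 0.0434
jar {'xy': [371.8, 365.5], 'p': 0.93}
tape {'xy': [393.3, 283.9], 'p': 0.58}
```

View pics/top29.png

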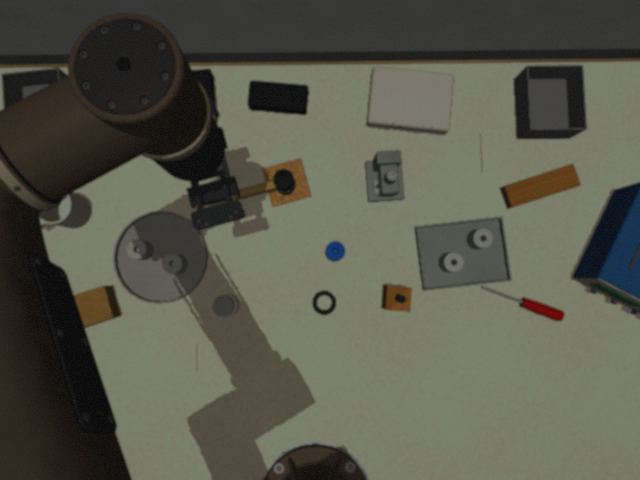

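View pics/side29.png

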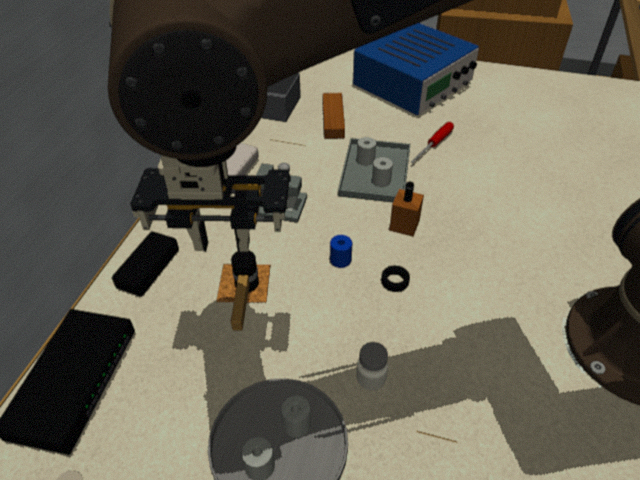

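```bash
python3 - <<'E'
from plant import r
print(r.close_job(), r.get_state()['time_s'])
E
```

```text
the job is handed in; nothing more can be done
the job is handed in; nothing more can be done
```

The job is handed in, at about 50 s of the 208 s allowed. The one thing I could not confirm by eye is that the punch reached full depth.

- **Gauging:** Four bushes were on the bench, and I probed each one with the pin.
  - Two let the tip down to about 11 mm above the bench with no force, so they are drilled through.
  - Two stopped it at about 30 mm above the bench with about 11 N, so they are blind.
- **Sorting:** The two through bushes stand upright in the tray and the two blind ones stand upright in the dish. The pin is back in its stand. No bush was seen to have been knocked aside.
- **Punch:** I struck it twice with the mallet, at about 0.4 m/s.
  - The wrist force read 40 N on the first blow and 36 N on the second, far above the 8 N the spring needs, and the mallet face was commanded past the bottom stop both times.
  - After the first blow the punch was back up and no mark on the tag could be made out in the picture.
  - The mallet turned in the grip on both blows, about 10° and then 13°. I struck the second time because the first left some doubt about full depth.
- **Mallet:** It stands on its head on the cork pad with the handle level. On release the gripper dragged its head over by roughly 10°, and it righted itself when I lifted away.
- **Final check:** The last top and side pictures show the four bushes, the pin, the mallet, the jar and the tape roll in place, with the robot clear of everything.

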